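Close a split valve housing over its colour-coded cartridges and hold it shut

ROBOT

A 7-joint arm with a two-finger parallel gripper is mounted at the origin on a cart in front of the work surface, level with it; the furniture and walls round the work are solid. World frame = base frame: x ahead of the robot, y to its left, z up, the work surface at z = 0. Lengths are in m, angles in rad, forces in N, time in s.
With the tool pointing down it reaches from about 0.4 to 0.85 m from the base axis. Payload 4.5 kg.
Tool frame: the origin (TCP) lies on the mounting face of the last link; the fingertips stand 166 mm ahead of it and the grasp point (between the pads) lies 147 mm ahead of it; y points along the fingers, z is the direction in which the jaws open and shut, and the axes are right-handed (so a half turn about y gives the same grasp; the last joint's range is limited). The gripper opens to 88 mm and grips with 3 to 60 N. Pads are 18 mm wide; open, the fingers measure 123 mm over their backs; the gripper's body (75 mm by 187 mm) begins 45 mm behind the grasp point.
Start: joints at [1.29, 0.689, -0.195, 1.565, 0.157, 0.902, -0.215], TCP at [0.194, -0.594, 0.405] pointing down, gripper open.
Joint ranges: [-3.01, 3.01], [-0.46, 2.08], [-1.47, 1.51], [0.13, 2.56], [-1, 4.14], [0.04, 2.09], [-2.66, 2.66]. Speed limits (rad/s): [2.57, 2.57, 3.14, 3.14, 3.14, 3.14, 3.14].

INTERFACE

Orientations are given as a unit quaternion [x, y, z, w].
In Python, from plant import r gives the robot as it stands.
- The arm moves only by the tool arm_command, never from a script. Its argument "deltas" is a list of rows, each an object of numbers: "dx", "dy", "dz": the shift along the tool's x, y, z each as a share of 1000 mm, from -1 to 1; "wx", "wy", "wz": the turn, a rotation vector about the tool's x, y, z each as a share of 45 degrees, from -1 to 1. In form: [{"dx": .., "dy": .., "dz": .., "wx": .., "wy": .., "wz": ..}, ...]. A call has exactly 5 rows; each row is the pose to reach, as a shift and turn from the pose commanded when the call began, along the tool's axes at that moment; what a row does not reach only later rows make up. A row lasts 1/10 s, in which the tool goes at most 50 mm and 8.59 degrees, less where a joint would pass 70% of its speed; a pose out of reach is approached as far as the arm can. A call with a number of a shift or a turn outside -1 to 1 is refused whole. A call with a gripper value outside its range is refused whole. "claw" is the opening, from -1 (shut) to 1 (fully open), set as the call begins (left out, the last holds). The fingers move at their own pace and stop on an object; "grip_force" is the grip in N (left out, the last holds). Time passes only in rows, so rows that repeat a pose let the fingers close, or fill a call up. It gives the time, the measured TCP pose, the force and the opening at its end, in the units of the state.
- r.get_state(): the state, without advancing time (a new reading comes with each control period).
- r.snapshot(name): name is "side" or "top" or "wrist"; returns the picture (420x560x3 uint8, red, green, blue); there is no depth.
- r.get_calibration(name): a dict with "vertical_fov" (degrees; the focal length in pixels is half the picture's height over the tangent of half this angle, whatever the lens; pixels are square), "cx", "cy" (the principal point, pixels), "R" (3x3) and "t" (3): a world point X has camera coordinates R X + t. Camera axes: x right, y down, z forward; pixel columns grow to the right and rows downward; lengths in m; the calibration is good to about 2 mm. A picture is of the moment at which its call begins: read the wrist's pose just before it. get_calibration takes no time and is no camera call; for the wrist camera it gives the pose at the moment of the call.
- r.finish_job(): hands the job in, once; it reports no verdict.
The state is a dict: "clock": time; "q": joint angles; "qd": joint speeds; "joint_torque": joint torques, N m; "tool_pos": TCP position; "eef_rot": TCP orientation; "contact_force": force on the tool from outside, world axes, zero at the start; "moment": the same for the moment, N m; "opening": opening from 0.0 (shut) to 1.0 (fully open).
Only numpy, scipy, OpenCV 4.12 (cv2) and the standard library are available. Lean on these libraries where they do the work, as an engineer would, in place of code of your own. Each camera call takes 0.05 s, during which the arm holds its last target.

TASK

Put each colour-capped cartridge upright into the pocket of the lower housing half that is ringed in its own colour, capped end up, then fit the upper half over the two dowels, flat face down (either way round fits). The cartridges sit on springs, so press the upper half down until its face meets the lower half with no gap, and finish while still holding it pressed shut: do not let go. Leave the other things on the bench where they are.

Things in the scene. Friction and masses are not known exactly. Their poses are not given: they have to be found in the camera images.
- housing: Fixed lower half of a split valve housing: grey metal block 164 (its x) x 70 (y) x 52 mm high on a dark foot plate 168 x 106 x 8 mm. Origin: centre of the underside, z up. On its top face, along x: steel dowels 12 mm in diameter, 34 mm tall, coned tips, at x = -64 and +64 mm; round pockets 29 mm in diameter at x = -30 mm (red ring at the mouth, red side plaques) and +30 mm (blue).
- housing_face (a point): Centre of the lower half's top face, the parting face, 52 mm above the bench; axes as housing.
- pocket_red (a point): Centre of the mouth of the red-ringed pocket, in the parting face. A brass seat on a spring lies 28 mm below the face in it and yields at most 8.5 mm.
- pocket_blue (a point): Centre of the mouth of the blue-ringed pocket, in the parting face. It has the same sprung seat.
- cartridge_red: Loose steel cartridge with a red cap, standing upright on the bench: cylinder 26 mm in diameter, 56 mm tall (cap = top 16 mm), 60 g, chamfered foot. Origin: centre of its underside, z up. In its pocket it rests on the sprung seat and stands 28 mm above the parting face.
- cartridge_blue: The same with a blue cap.
- cover: Loose grey metal upper half, 0.3 kg, face down on the bench: block 164 (its x) x 70 (y) x 30 mm high. Origin: centre of its underside (parting face), z up. Through holes 14.5 mm in diameter, chamfered below, at x = -64 and +64 mm take the dowels; cavities 36 mm in diameter, 22 mm deep from below, at x = -30 and +30 mm, take the cartridge tops. The same turned by half a turn.
- cover_grip (a point): In the grip block on the cover's middle: 50 (x) x 30 (y) x 36 mm high, top 66 mm above the cover's underside, a web 14 mm long, 16 mm high at each x end. This point is 52 mm above the underside; axes as cover. Set down over both cartridges the cover rests on their springs 6 mm above the lower half; closing that gap takes about 7 N of push.
- rivet_tin: Bystander: small round tin with a blue band, 61 mm in diameter, 37 mm high. Origin: centre of its underside.
- cup_brush: Bystander: wire cup brush, 62 x 60 x 58 mm. Origin: centre of its underside.
- oil_can: Bystander: copper-coloured oil can with a thin spout, 68 x 96 x 177 mm. Origin: centre of its underside.
- release_bearing: Bystander: clutch release bearing with two ears, 66 x 102 x 42 mm. Origin: centre of its underside.
There are look-alikes about, which are no part of the job. What is shaped like the cartridge_red but white or yellow is not meant.

How it is judged:
On the way, in this order (a step that is already met when the one before it is completed fails the run):
1. the red and the blue cartridge both stand down on the seats of their own pockets (horizontal distance between cartridge_red and pocket_red below 0.005 m and z of cartridge_red in the frame of pocket_red below -0.024 m and angle between each of cartridge_red, cartridge_blue's own z axis and vertical below 0.15 rad and horizontal distance between cartridge_blue and pocket_blue below 0.005 m and z of cartridge_blue in the frame of pocket_blue below -0.024 m), for 0.2 s.
2. the upper half is on both dowels, over the cartridges (horizontal distance between cover and housing_face below 0.004 m and z of cover in the frame of housing_face below 0.01 m and angle between the x axis of cover and the x axis of housing, either way round below 0.06 rad), for 0.2 s.
At the end, for the whole second after the job is handed in: Robot still holds the upper half shut (over 3 N of contact): centred within 4 mm, in line within 0.06 rad, gap under 1.5 mm, faces parallel within 0.02 rad; each cartridge upright in its own colour's pocket (within 5 mm), its foot at least 30 mm below the face, pressed against its spring (horizontal distance between cover and housing_face below 0.004 m and z of cover in the frame of housing_face between -0.003 and 0.0015 m and angle between the x axis of cover and the x axis of housing, either way round below 0.06 rad and angle between the z axis of cover and the z axis of housing, either way round below 0.02 rad and angle between cover's own z axis and vertical below 0.5 rad and contact force between any of the fingers, the arm and cover above 3 N and horizontal distance between cartridge_red and pocket_red below 0.005 m and z of cartridge_red in the frame of pocket_red below -0.03 m and angle between each of cartridge_red, cartridge_blue's own z axis and vertical below 0.15 rad and horizontal distance between cartridge_blue and pocket_blue below 0.005 m and z of cartridge_blue in the frame of pocket_blue below -0.03 m); the arm keeps its last pose, push and grip.
It fails at once if a bystander (rivet tin) is shoved more than 40 mm (distance of rivet_tin from where it was at the start of the episode above 0.04 m).
It fails at once if a bystander (cup brush) is shoved more than 40 mm (distance of cup_brush from where it was at the start of the episode above 0.04 m).
It fails at once if a bystander (oil can) is shoved more than 40 mm (distance of oil_can from where it was at the start of the episode above 0.04 m).
It fails at once if a bystander (release bearing) is shoved more than 40 mm (distance of release_bearing from where it was at the start of the episode above 0.04 m).
It also fails if it takes over 72 s, if anything falls off the work surface, if the arm or the gripper's body presses on something with over 40 N, if the wrist force passes 120 N, or if a joint passes its speed limit or range.

## Working session

There is one attempt and no reset: what is moved stays moved. The work goes in short steps, Python scripts to look and compute and a tool call to move; the robot and the scene stay as the last step left them, time stands still between calls to the robot, and variables do not carry over. Pictures are saved under pics/ and viewed, and the job is handed in when it is done.

Besides the shell and the picture viewer there is one more tool, called after ">>>" as name([rows], argument=value, ...), one row to a line, values as JSON. arm_command: Moves the arm, as the interface text tells. Shift numbers are shares of 1000 mm and turn numbers shares of 45 degrees, none past 1 either way. Its arguments: {"type":"object","properties":{"deltas":{"type":"array","items":{"type":"object","properties":{"dx":{"type":"number","minimum":-1,"maximum":1},"dy":{"type":"number","minimum":-1,"maximum":1},"dz":{"type":"number","minimum":-1,"maximum":1},"wx":{"type":"number","minimum":-1,"maximum":1},"wy":{"type":"number","minimum":-1,"maximum":1},"wz":{"type":"number","minimum":-1,"maximum":1}}}},"claw":{"type":"number"},"grip_force":{"type":"number"}},"required":["deltas"]}

```bash
ls; mkdir -p pics
python3 - <<'E'
from plant import r
import cv2
s=r.get_state(); print(s)
for n in ["side","top","wrist"]:
    c=r.get_calibration(n); print(n,c)
    cv2.imwrite(f"pics/{n}0.png",r.snapshot(n)[:,:,::-1])
E
```

```text
pics
{'clock': 0.0, 'q': array([ 1.28983083,  0.68996959, -0.19453835,  1.56636063,  0.15730645,
        0.90246761, -0.21507794]), 'qd': array([-0.00073047,  0.00060693, -0.00063459,  0.00024844,  0.00062855,
        0.00015042, -0.00157286]), 'joint_torque': array([-1.67364860e-04, -5.27572238e+01, -1.26748469e+00, -1.53427953e+01,
       -5.27760526e-02,  6.60628342e-03,  1.91449913e-04]), 'tool_pos': array([ 0.19337718, -0.59398258,  0.40391492]), 'eef_rot': array([-0.11101513,  0.69898452, -0.69773548,  0.1107316 ]), 'contact_force': array([-1.10860651, -0.1741795 , -0.31122949]), 'moment': array([-0.00716398, -0.00131028, -0.01913626]), 'opening': 0.9970159187954991}
side {'vertical_fov': 56.149701881348776, 'cx': 281.88862705440806, 'cy': 209.83556425396432, 'R': array([[ 0.93632658, -0.35089572,  0.01283464],
       [-0.2148188 , -0.60136803, -0.76955141],
       [ 0.27775064,  0.71779432, -0.63845587]]), 't': array([-0.49421378,  0.24590664,  0.96877532])}
top {'vertical_fov': 46.52782013685203, 'cx': 284.2323175924403, 'cy': 211.68518305512922, 'R': array([[-0.00617976, -0.99981062,  0.01845356],
       [-0.99394179,  0.00411633, -0.10983067],
       [ 0.10973391, -0.0190205 , -0.99377899]]), 't': array([0.09331808, 0.58034736, 1.58243617])}
wrist {'vertical_fov': 60.13534705216561, 'cx': 275.5532592002845, 'cy': 211.7299926609584, 'R': array([[ 0.30828051, -0.95129241, -0.00242561],
       [-0.90193848, -0.29309537,  0.31717831],
       [-0.30244025, -0.09559214, -0.94836282]]), 't': array([-0.62447161, -0.04358791,  0.39189281])}
```

View pics/top0.png

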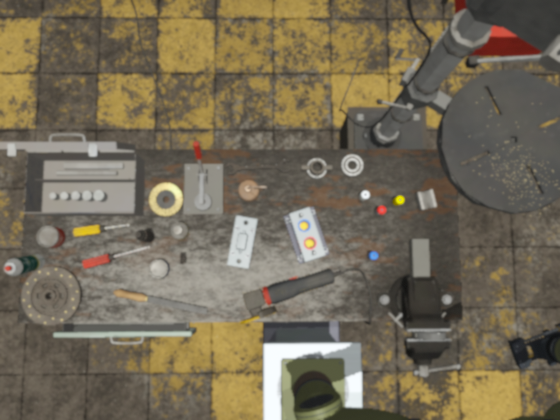

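View pics/side0.png

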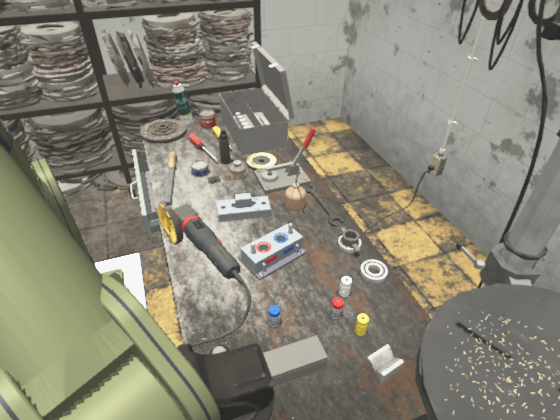

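View pics/wrist0.png

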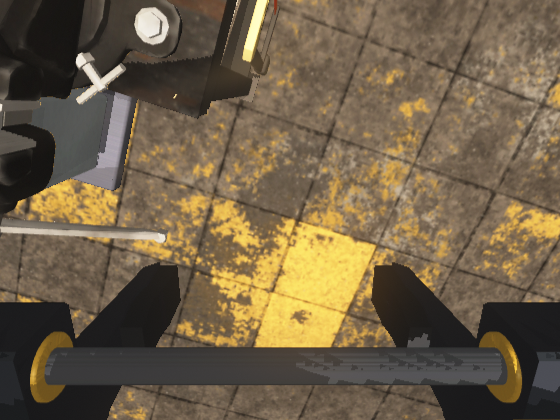

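```bash
cat > h.py <<'E'
import numpy as np, cv2
from scipy.spatial.transform import Rotation as Ro
from scipy.optimize import least_squares
def f(c): return 210/np.tan(np.radians(c["vertical_fov"])/2)
def proj(c,X):
    X=np.atleast_2d(X); p=X@np.array(c["R"]).T+c["t"]
    return np.c_[c["cx"]+f(c)*p[:,0]/p[:,2], c["cy"]+f(c)*p[:,1]/p[:,2]]
def onz(c,uv,z):
    uv=np.atleast_2d(uv); d=np.c_[(uv[:,0]-c["cx"])/f(c),(uv[:,1]-c["cy"])/f(c),np.ones(len(uv))]@np.array(c["R"])
    o=-np.array(c["R"]).T@c["t"]
    return o+d*((z-o[2])/d[:,2])[:,None]
def crop(src,dst,x0,y0,x1,y1,k):
    im=cv2.imread(src)[y0:y1,x0:x1]; cv2.imwrite(dst,cv2.resize(im,None,fx=k,fy=k,interpolation=cv2.INTER_CUBIC))
E
python3 - <<'E'
from h import *; from plant import r
crop("pics/top0.png","pics/topc.png",220,150,450,290,3)
crop("pics/side0.png","pics/sidec.png",200,180,400,350,4)
s=r.get_state(); print(Ro.from_quat(s["eef_rot"]).as_matrix().round(3))
T=r.get_calibration("top");S=r.get_calibration("side")
for n,uv,z in [("red",(381,210),.056),("yel",(400,200),.056),("white",(365,195),.056),("blue",(373,256),.056),("pblue",(303,225),.052),("pred",(309,243),.052),("cover",(242,243),.066),("can",(249,189),.05)]:
    print(n,onz(T,uv,z).round(3))
for n,uv,z in [("red",(338,303),.056),("yel",(362,319),.056),("white",(346,281),.056),("blue",(275,311),.056),("pblue",(280,239),.052),("pred",(264,247),.052),("cover",(243,197),.066)]:
    print(n,onz(S,uv,z).round(3))
E
```

```text
[[-0.951 -0.001  0.31 ]
 [-0.31   0.001 -0.951]
 [ 0.    -1.    -0.001]]
red [[ 0.582 -0.225  0.056]]
yel [[ 0.615 -0.289  0.056]]
white [[ 0.632 -0.174  0.056]]
blue [[ 0.433 -0.195  0.056]]
pblue [[0.535 0.03  0.052]]
pred [[0.476 0.011 0.052]]
cover [[0.477 0.227 0.066]]
can [[0.654 0.206 0.05 ]]
red [[ 0.58  -0.234  0.056]]
yel [[ 0.611 -0.293  0.056]]
white [[ 0.629 -0.181  0.056]]
blue [[ 0.433 -0.205  0.056]]
pblue [[0.528 0.019 0.052]]
pred [[0.477 0.004 0.052]]
cover [[0.481 0.219 0.066]]
```

View pics/topc.png

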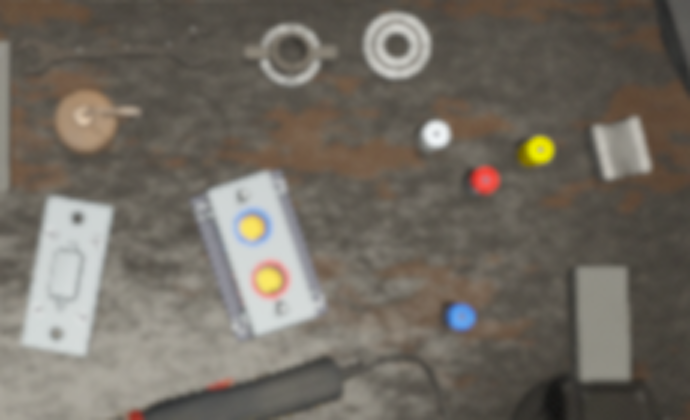

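View pics/sidec.png

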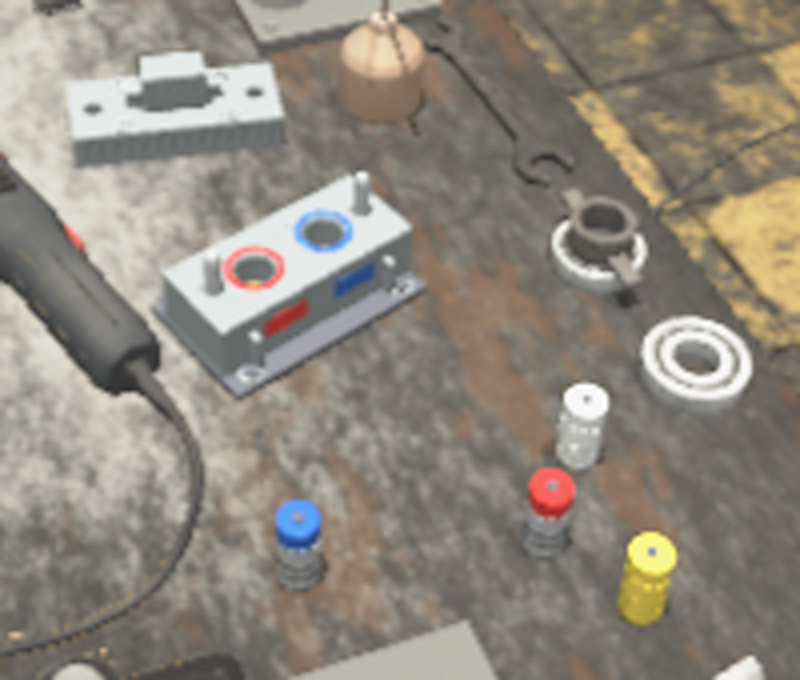

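```bash
cat >> h.py <<'E'
def goto(s,target,axdeg=None,grasp=True,down=True):
    """print deltas: target world of grasp point (147mm ahead along tool y), jaw axis yaw deg, exactly vertical"""
    M=Ro.from_quat(s["eef_rot"]).as_matrix()
    if axdeg is None:
        a=np.arctan2(M[1,2],M[0,2])
    else: a=np.radians(axdeg)
    z=np.array([np.cos(a),np.sin(a),0]); y=np.array([0,0,-1.]); x=np.cross(y,z)
    G=np.c_[x,y,z]
    t=np.array(target)-0.147*y if grasp else np.array(target)
    d=M.T@(t-s["tool_pos"]); w=Ro.from_matrix(M.T@G).as_rotvec()
    print("d",d.round(4),"w",(np.degrees(w)/45).round(4), "dist",np.linalg.norm(d).round(3),"ang",np.degrees(np.linalg.norm(w)).round(1))
E
python3 - <<'E'
from h import *; from plant import r
s=r.get_state(); M=Ro.from_quat(s["eef_rot"]).as_matrix()
c=r.get_calibration("wrist"); R=np.array(c["R"]); o=-R.T@c["t"]
print("cam in tool",(M.T@(o-s["tool_pos"])).round(4)); print((R@M).round(3))
print("clock",s["clock"])
goto(s,(0.40,-0.30,0.55),grasp=False)
goto(s,(0.40,-0.12,0.45),grasp=False)
E
```

```text
cam in tool [-0.0821  0.02    0.0009]
[[ 0.001  0.001  1.   ]
 [ 0.948 -0.317 -0.001]
 [ 0.317  0.948 -0.001]]
clock 0.15
d [-0.2875 -0.1456 -0.2158] w [0.0018 0.     0.0001] dist 0.388 ang 0.1
d [-0.3432 -0.0454 -0.3868] w [0.0018 0.     0.0001] dist 0.519 ang 0.1
```

>>> arm_command([
  {"dx": -0.03,"dy": -0.145,"dz": 0},
  {"dx": -0.03,"dy": -0.145,"dz": 0},
  {"dx": -0.03,"dy": -0.145,"dz": 0},
  {"dx": -0.2875,"dy": -0.1456,"dz": -0.2158},
  {"dx": -0.2875,"dy": -0.1456,"dz": -0.2158},
], claw=0.2)

```text
invalid input at $.deltas[0]: expected keys dx, dy, dz, wx, wy, wz
```

Run:
```python
from h import *; from plant import r
s=r.get_state(); print(s["tool_pos"],s["clock"],s["opening"])
goto(s,(0.50,-0.12,0.45),grasp=False)
```

```text
[ 0.19343513 -0.59405829  0.404105  ] 0.15 0.999004111540396
d [-0.4383 -0.0455 -0.3559] w [0.0018 0.     0.0001] dist 0.566 ang 0.1
```

>>> arm_command([
  {"dx": -0.03,"dy": -0.145,"dz": 0,"wx": 0,"wy": 0,"wz": 0},
  {"dx": -0.03,"dy": -0.145,"dz": 0,"wx": 0,"wy": 0,"wz": 0},
  {"dx": -0.03,"dy": -0.145,"dz": 0,"wx": 0,"wy": 0,"wz": 0},
  {"dx": -0.2875,"dy": -0.1456,"dz": -0.2158,"wx": 0,"wy": 0,"wz": 0},
  {"dx": -0.2875,"dy": -0.1456,"dz": -0.2158,"wx": 0,"wy": 0,"wz": 0},
], claw=0.2)

```text
clock: 0.65
tool_pos: [0.2753, -0.4999, 0.5512]
eef_rot: [0.109, -0.697, 0.7, -0.11]
contact_force: [0.6, 0.7, -0.5]
opening: 0.603
```

Run:
```python
from h import *; from plant import r
s=r.get_state(); print(s["tool_pos"],s["clock"],s["opening"])
goto(s,(0.50,-0.12,0.45),grasp=False)
```

```text
[ 0.27532174 -0.4998838   0.55124334] 0.65 0.6031658713518382
d [-0.3303  0.1005 -0.293 ] w [-0.0048  0.     -0.0014] dist 0.453 ang 0.2
```

>>> arm_command([
  {"dx": -0.33,"dy": 0,"dz": -0.29,"wx": 0,"wy": 0,"wz": 0},
  {"dx": -0.33,"dy": 0,"dz": -0.29,"wx": 0,"wy": 0,"wz": 0},
  {"dx": -0.33,"dy": 0,"dz": -0.29,"wx": 0,"wy": 0,"wz": 0},
  {"dx": -0.33,"dy": 0,"dz": -0.29,"wx": 0,"wy": 0,"wz": 0},
  {"dx": -0.33,"dy": 0.1,"dz": -0.29,"wx": 0,"wy": 0,"wz": 0},
])

```text
clock: 1.15
tool_pos: [0.402, -0.2865, 0.5323]
eef_rot: [0.109, -0.697, 0.7, -0.113]
contact_force: [1.2, -1.2, -0.1]
opening: 0.599
```

Run:
```python
from h import *; from plant import r
s=r.get_state(); print(s["tool_pos"],s["clock"],s["opening"])
goto(s,(0.50,-0.12,0.45),grasp=False)
```

```text
[ 0.40196477 -0.28645127  0.5323315 ] 1.15 0.5991685665877649
d [-0.1445  0.0824 -0.1282] w [-0.0051  0.     -0.0048] dist 0.21 ang 0.3
```

>>> arm_command([
  {"dx": -0.144,"dy": 0.082,"dz": -0.128,"wx": 0,"wy": 0,"wz": 0},
  {"dx": -0.144,"dy": 0.082,"dz": -0.128,"wx": 0,"wy": 0,"wz": 0},
  {"dx": -0.144,"dy": 0.082,"dz": -0.128,"wx": 0,"wy": 0,"wz": 0},
  {"dx": -0.144,"dy": 0.082,"dz": -0.128,"wx": 0,"wy": 0,"wz": 0},
  {"dx": -0.144,"dy": 0.082,"dz": -0.128,"wx": 0,"wy": 0,"wz": 0},
])

```text
clock: 1.65
tool_pos: [0.4995, -0.1161, 0.4467]
eef_rot: [-0.115, 0.699, -0.696, 0.114]
contact_force: [0.5, -0.3, -1.3]
opening: 0.599
```

Run:
```python
from h import *; from plant import r
import json
s=r.get_state(); print(s["tool_pos"],s["clock"],s["opening"])
c=r.get_calibration("wrist"); im=r.snapshot("wrist"); c2=r.get_calibration("wrist")
print(np.abs(np.array(c["t"])-c2["t"]).max())
json.dump({k:(np.array(v).tolist()) for k,v in c.items()},open("w1.json","w"))
cv2.imwrite("pics/w1.png",im[:,:,::-1])
```

```text
[ 0.49948516 -0.1161459   0.44670974] 1.65 0.5985645174391284
0.0010367735742951023
```

View pics/w1.png

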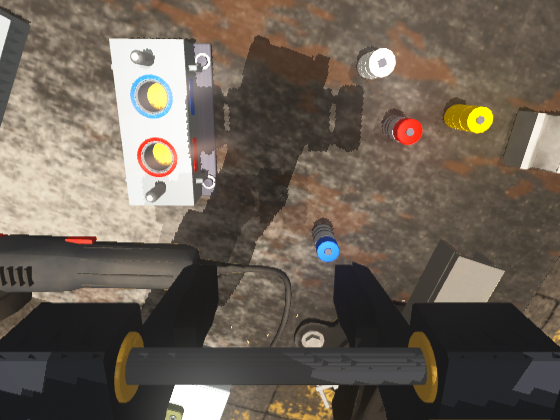

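Run:
```python
from h import *
crop("pics/w1.png","pics/w1a.png",90,20,230,220,4)
a=cv2.imread("pics/w1.png")
k=6
b=np.hstack([cv2.resize(a[100:160,375:435],None,fx=k,fy=k,interpolation=2),cv2.resize(a[220:280,295:355],None,fx=k,fy=k,interpolation=2)])
cv2.imwrite("pics/w1b.png",b)
```

```text
(no output)
```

View pics/w1a.png

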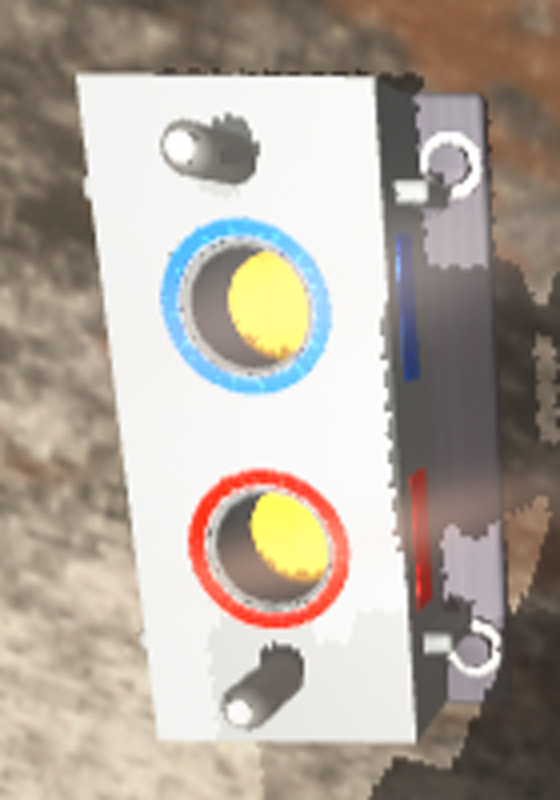

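View pics/w1b.png

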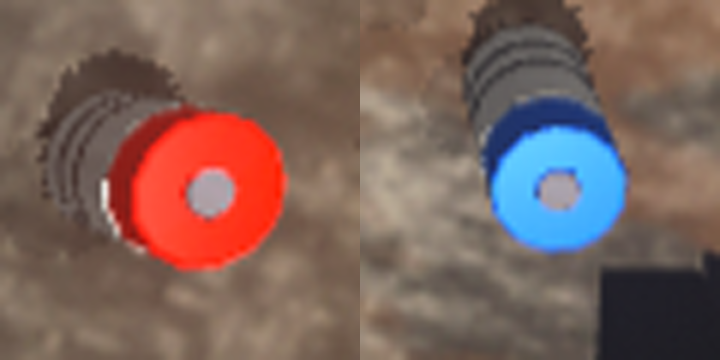

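```bash
cat >> h.py <<'E'
def fitpose(cs,pts,guess):
    """cs list of cams; pts list (cam idx, model xyz, uv)"""
    P=lambda p,m: np.array([p[0]+np.cos(p[2])*m[0]-np.sin(p[2])*m[1],p[1]+np.sin(p[2])*m[0]+np.cos(p[2])*m[1],m[2]])
    res=lambda p: np.concatenate([proj(cs[i],P(p,m))[0]-uv for i,m,uv in pts])
    o=least_squares(res,guess); return o.x,res(o.x).reshape(-1,2)
E
python3 - <<'E'
from h import *; import json
from plant import r
c=json.load(open("w1.json"));S=r.get_calibration("side");T=r.get_calibration("top")
print("red",onz(c,(409.8,131.8),.056).round(4),"blue",onz(c,(328,251.7),.056).round(4))
pts=[((-.03,0,.052),(157.3,157.3)),((.03,0,.052),(151.5,96.3)),((-.082,-.035,.052),(194,205.5)),((.082,-.035,.052),(184.3,38.5)),((.082,.035,.052),(109.5,38.3)),((-.082,.035,.052),(129.5,205)),((.064,0,.086),(135,56.3)),((-.064,0,.086),(149.5,197.8))]
x,e=fitpose([c],[(0,m,u) for m,u in pts],[.5,.02,.3]); print(x.round(4),np.degrees(x[2]));print(e.round(1).tolist())
sp=[((-.03,0,.052),(200+253/4,180+269/4)),((.03,0,.052),(200+323/4,180+230/4)),((-.064,0,.086),(200+212/4,180+258/4)),((.064,0,.086),(200+361/4,180+174/4))]
x,e=fitpose([S],[(0,m,u) for m,u in sp],[.5,.02,.3]); print("side",x.round(4),np.degrees(x[2]));print(e.round(1).tolist())
print("side red",onz(S,(200+551/4,180+488/4),.056),"blue",onz(S,(200+298/4,180+520/4),.056))
E
```

```text
red [[ 0.5823 -0.2287  0.056 ]] blue [[ 0.4333 -0.1986  0.056 ]]
[0.5041 0.016  0.3106] 17.795318141818793
[[0.1, -0.1], [0.3, 0.3], [-0.0, -0.1], [-0.6, 0.6], [-0.1, -0.2], [-0.0, -0.5], [0.2, -0.2], [0.1, 0.0]]
side [0.5033 0.0128 0.3374] 19.332894001592056
[[0.3, 0.2], [-0.2, 0.3], [0.1, -0.4], [-0.2, 0.1]]
side red [[ 0.58092056 -0.23156355  0.056     ]] blue [[ 0.43320815 -0.20183139  0.056     ]]
```

```bash
python3 - <<'E'
from h import *; import json
from plant import r
c=json.load(open("w1.json"));S=r.get_calibration("side");T=r.get_calibration("top")
pt=[(c,(443,241)),(T,(411,238.7)),(S,(317.5,336))]
o=least_squares(lambda X:np.concatenate([proj(k,X)[0]-u for k,u in pt]),[.45,-.3,.1]);print(o.x,o.fun)
s=r.get_state(); goto(s,(.433,-.1986,.125),-72.2)
E
python3 -c "
from h import *
crop('pics/w1.png','pics/w1c.png',300,220,520,340,3)"
```

```text
[ 0.48991954 -0.30646749  0.07066412] [ 1.09732652  0.06347964 -3.08190322 -0.7945464  -1.40664446  0.69576206]
d [0.0883 0.1748 0.0565] w [0.0046 0.0156 0.001 ] dist 0.204 ang 0.7
```

View pics/w1c.png

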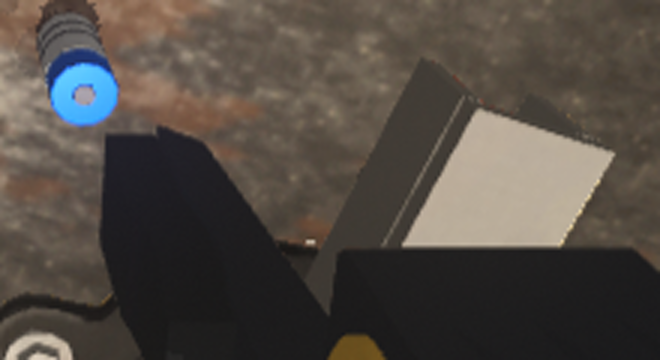

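Run:
```python
from h import *; from plant import r
s=r.get_state(); goto(s,(.433,-.1986,.125),-20)
print(s["q"].round(2))
```

```text
d [0.0883 0.1748 0.0565] w [ 4.8000e-03 -1.1444e+00 -1.1000e-03] dist 0.204 ang 51.5
[ 0.33  0.49 -0.29  1.84  0.18  0.83 -1.3 ]
```

>>> arm_command([
  {"dx": 0.088,"dy": 0.05,"dz": 0.0565,"wx": 0.005,"wy": -1,"wz": 0},
  {"dx": 0.088,"dy": 0.08,"dz": 0.0565,"wx": 0.005,"wy": -1,"wz": 0},
  {"dx": 0.088,"dy": 0.12,"dz": 0.0565,"wx": 0.005,"wy": -1,"wz": 0},
  {"dx": 0.088,"dy": 0.175,"dz": 0.0565,"wx": 0.005,"wy": -1,"wz": 0},
  {"dx": 0.088,"dy": 0.175,"dz": 0.0565,"wx": 0.005,"wy": -1,"wz": 0},
])

```text
clock: 2.2
tool_pos: [0.4291, -0.2055, 0.2709]
eef_rot: [0.361, -0.609, 0.609, -0.358]
contact_force: [0.1, 0.3, -0.5]
opening: 0.602
```

>>> arm_command([
  {"dx": 0,"dy": 0,"dz": 0,"wx": 0,"wy": 0,"wz": 0},
  {"dx": 0,"dy": 0,"dz": 0,"wx": 0,"wy": 0,"wz": 0},
  {"dx": 0,"dy": 0,"dz": 0,"wx": 0,"wy": 0,"wz": 0},
  {"dx": 0,"dy": 0,"dz": 0,"wx": 0,"wy": 0,"wz": 0},
  {"dx": 0,"dy": 0,"dz": 0,"wx": 0,"wy": 0,"wz": 0},
])

```text
clock: 2.7
tool_pos: [0.4321, -0.2032, 0.2748]
eef_rot: [0.358, -0.607, 0.611, -0.359]
contact_force: [0.6, 0.3, 0.4]
opening: 0.601
```

```bash
cat >> h.py <<'E'
def shot(r,name,cam="wrist"):
    import json
    s=r.get_state(); c=r.get_calibration(cam); im=r.snapshot(cam)
    json.dump({k:(np.array(v).tolist()) for k,v in c.items()},open(name+".json","w"))
    cv2.imwrite(f"pics/{name}.png",im[:,:,::-1]); print(s["clock"],s["tool_pos"].round(4),"op",round(s["opening"],3),"F",s["contact_force"].round(1)); return s
def cam(name):
    import json; return json.load(open(name+".json"))
E
python3 - <<'E'
from h import *; from plant import r
s=shot(r,"w2"); goto(s,(.433,-.1986,.048))
E
```

```text
2.7 [ 0.4321 -0.2032  0.2748] op 0.601 F [0.6 0.3 0.4]
d [-0.0046  0.0798 -0.0019] w [-0.0075 -0.      0.0016] dist 0.08 ang 0.3
```

View pics/w2.png

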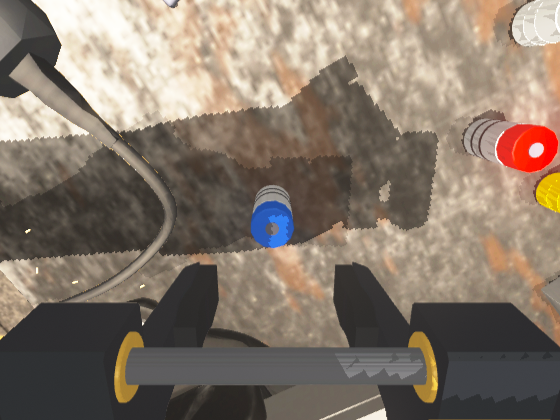

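Run:
```python
from h import *; from plant import r
c=cam("w2"); crop("pics/w2.png","pics/w2b.png",240,170,310,260,6)
X=onz(c,(272.5,229.5),.056)[0]; print(X, onz(c,(536,149),.056))
goto(r.get_state(),(X[0],X[1],.048))
```

```text
[ 0.43358291 -0.1993844   0.056     ] [[ 0.58277289 -0.22869918  0.056     ]]
d [-0.0042  0.0795 -0.0008] w [-0.0068 -0.      0.0017] dist 0.08 ang 0.3
```

View pics/w2b.png

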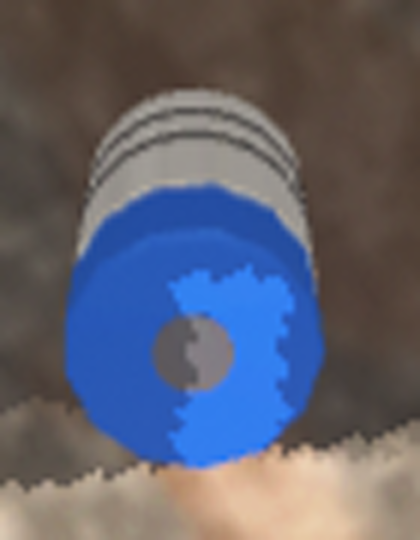

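>>> arm_command([
  {"dx": -0.0045,"dy": 0.03,"dz": -0.001,"wx": -0.006,"wy": 0,"wz": 0},
  {"dx": -0.0045,"dy": 0.06,"dz": -0.001,"wx": -0.006,"wy": 0,"wz": 0},
  {"dx": -0.0045,"dy": 0.079,"dz": -0.001,"wx": -0.006,"wy": 0,"wz": 0},
  {"dx": -0.0045,"dy": 0.079,"dz": -0.001,"wx": -0.006,"wy": 0,"wz": 0},
  {"dx": -0.0045,"dy": 0.079,"dz": -0.001,"wx": -0.006,"wy": 0,"wz": 0},
])

```text
clock: 3.25
tool_pos: [0.4333, -0.1988, 0.195]
eef_rot: [-0.36, 0.609, -0.609, 0.358]
contact_force: [-0.2, 0.8, 1.3]
opening: 0.6
```

>>> arm_command([
  {"dx": 0,"dy": 0,"dz": 0,"wx": 0,"wy": 0,"wz": 0},
  {"dx": 0,"dy": 0,"dz": 0,"wx": 0,"wy": 0,"wz": 0},
  {"dx": 0,"dy": 0,"dz": 0,"wx": 0,"wy": 0,"wz": 0},
  {"dx": 0,"dy": 0,"dz": 0,"wx": 0,"wy": 0,"wz": 0},
  {"dx": 0,"dy": 0,"dz": 0,"wx": 0,"wy": 0,"wz": 0},
], claw=-1, grip_force=20)

```text
clock: 3.75
tool_pos: [0.4333, -0.1992, 0.1952]
eef_rot: [0.359, -0.609, 0.61, -0.358]
contact_force: [-0.0, -0.3, 6.4]
opening: 0.288
```

Run:
```python
from h import *; from plant import r
s=shot(r,"w3");
```

```text
3.75 [ 0.4333 -0.1992  0.1952] op 0.288 F [-0.  -0.3  6.4]
```

View pics/w3.png

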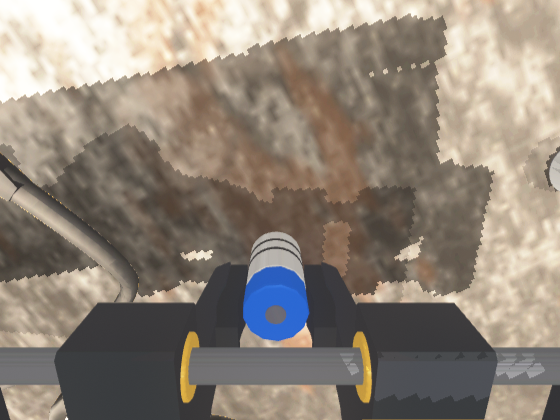

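>>> arm_command([
  {"dx": 0,"dy": -0.05,"dz": 0,"wx": 0,"wy": 0,"wz": 0},
  {"dx": 0,"dy": -0.1,"dz": 0,"wx": 0,"wy": 0,"wz": 0},
  {"dx": 0,"dy": -0.13,"dz": 0,"wx": 0,"wy": 0,"wz": 0},
  {"dx": 0,"dy": -0.14,"dz": 0,"wx": 0,"wy": 0,"wz": 0},
  {"dx": 0,"dy": -0.14,"dz": 0,"wx": 0,"wy": 0,"wz": 0},
])

```text
clock: 4.3
tool_pos: [0.4334, -0.1992, 0.3354]
eef_rot: [0.359, -0.609, 0.61, -0.359]
contact_force: [1.1, -0.2, -1.5]
opening: 0.286
```

Run:
```python
from h import *; from plant import r
s=r.get_state(); print(s["clock"],s["tool_pos"],s["opening"],s["contact_force"]); goto(s,(.5327,.0252,.19),-72.2)
```

```text
4.3 [ 0.43344498 -0.19919272  0.33544506] 0.2864754511276444 [ 1.10545545 -0.23068276 -1.50447472]
d [-0.2444 -0.0019 -0.0222] w [-1.900e-03  9.591e-01  8.000e-04] dist 0.245 ang 43.2
```

>>> arm_command([
  {"dx": -0.244,"dy": -0.002,"dz": -0.022,"wx": 0,"wy": 0.96,"wz": 0},
  {"dx": -0.244,"dy": -0.002,"dz": -0.022,"wx": 0,"wy": 0.96,"wz": 0},
  {"dx": -0.244,"dy": -0.002,"dz": -0.022,"wx": 0,"wy": 0.96,"wz": 0},
  {"dx": -0.244,"dy": -0.002,"dz": -0.022,"wx": 0,"wy": 0.96,"wz": 0},
  {"dx": -0.244,"dy": -0.002,"dz": -0.022,"wx": 0,"wy": 0.96,"wz": 0},
])

```text
clock: 4.8
tool_pos: [0.5326, 0.0278, 0.3341]
eef_rot: [0.111, -0.698, 0.699, -0.107]
contact_force: [0.6, -0.2, -0.6]
opening: 0.285
```

>>> arm_command([
  {"dx": 0,"dy": 0,"dz": 0,"wx": 0,"wy": 0,"wz": 0},
  {"dx": 0,"dy": 0,"dz": 0,"wx": 0,"wy": 0,"wz": 0},
  {"dx": 0,"dy": 0,"dz": 0,"wx": 0,"wy": 0,"wz": 0},
  {"dx": 0,"dy": 0,"dz": 0,"wx": 0,"wy": 0,"wz": 0},
  {"dx": 0,"dy": 0,"dz": 0,"wx": 0,"wy": 0,"wz": 0},
])

```text
clock: 5.3
tool_pos: [0.5321, 0.0235, 0.336]
eef_rot: [0.111, -0.698, 0.699, -0.109]
contact_force: [-0.4, 0.0, -0.6]
opening: 0.288
```

Run:
```python
from h import *; from plant import r
s=shot(r,"w4"); goto(s,(.5327,.0252,.125),-72.2)
```

```text
5.3 [0.5321 0.0235 0.336 ] op 0.288 F [-0.4  0.  -0.6]
d [-0.0013  0.064  -0.0014] w [-0.0006  0.0021  0.0038] dist 0.064 ang 0.2
```

View pics/w4.png

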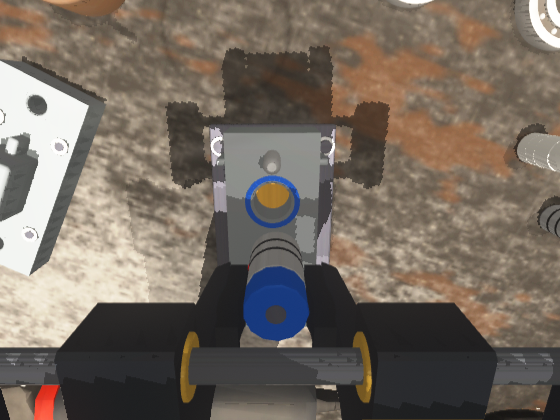

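```bash
cat >> h.py <<'E'
def circ(X,rad,n=48):
    a=np.linspace(0,2*np.pi,n); return np.c_[X[0]+rad*np.cos(a),X[1]+rad*np.sin(a),np.full(n,X[2])]
def overlay(src,c,curves,box,k,dst):
    x0,y0,x1,y1=box
    im=cv2.resize(cv2.imread(src)[y0:y1,x0:x1],None,fx=k,fy=k,interpolation=2)
    for C,col in curves:
        p=((proj(c,C)+0.5-[x0,y0])*k).round().astype(int)
        cv2.polylines(im,[p.reshape(-1,1,2)],False,col,1)
    cv2.imwrite(dst,im)
E
python3 - <<'E'
from h import *
c=cam("w4")
t=np.array([.5321,.0235]); 
y=np.radians(17.8); H=np.array([.5041,.016]); ux=np.array([np.cos(y),np.sin(y)])
B=H+.03*ux
cur=[(circ([*B,.052],.0145),(0,255,0)),(circ([*t,.189-.048+.056],.013),(0,255,255)),(circ([*t,.189-.048],.013),(0,255,255)),(circ([*(H+.064*ux),.086],.006),(0,255,0))]
overlay("pics/w4.png",c,cur,(200,120,350,350),3,"pics/w4o.png")
print(onz(c,(275.5,315),.197),onz(c,(272.5,202),.052),B)
E
```

```text
[[0.53255577 0.0229735  0.197     ]] [[0.53232014 0.02536056 0.052     ]] [0.53266388 0.02517086]
```

View pics/w4o.png

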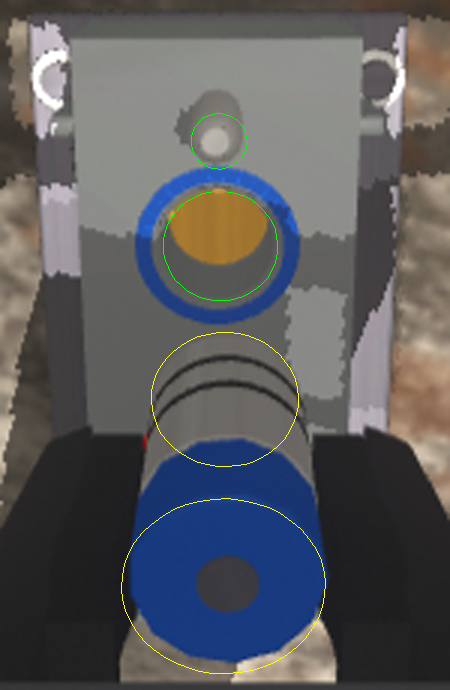

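Run:
```python
from h import *
c=cam("w2"); X=onz(c,(272.3,228.5),.056)[0]
overlay("pics/w2.png",c,[(circ(X,.013),(0,255,255)),(circ([X[0],X[1],0],.013),(0,255,255))],(230,160,320,260),6,"pics/w2o.png")
crop("pics/w4.png","pics/w4c.png",235,225,315,345,6)
```

```text
(no output)
```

View pics/w2o.png

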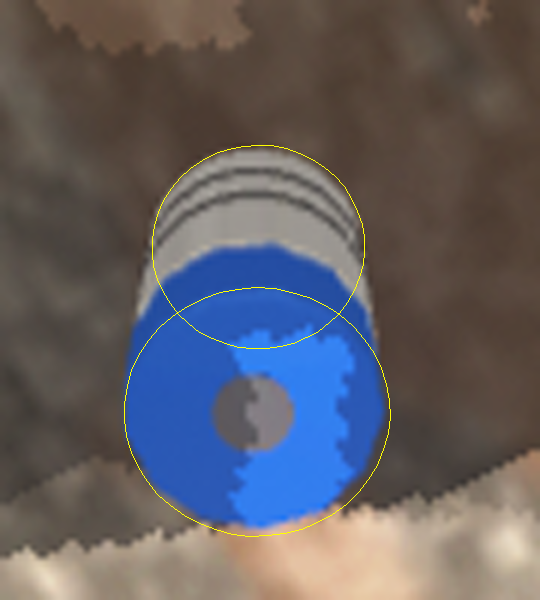

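View pics/w4c.png

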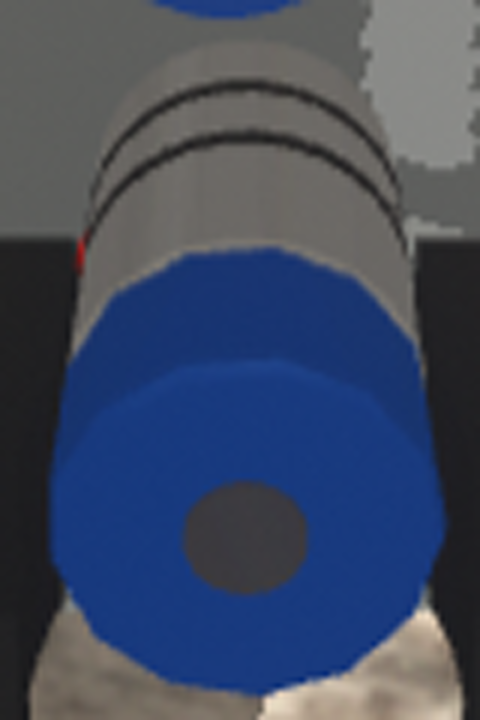

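>>> arm_command([
  {"dx": -0.0007,"dy": 0.04,"dz": -0.0022,"wx": 0,"wy": 0,"wz": 0.002},
  {"dx": -0.0007,"dy": 0.076,"dz": -0.0022,"wx": 0,"wy": 0,"wz": 0.002},
  {"dx": -0.0007,"dy": 0.076,"dz": -0.0022,"wx": 0,"wy": 0,"wz": 0.002},
  {"dx": -0.0007,"dy": 0.076,"dz": -0.0022,"wx": 0,"wy": 0,"wz": 0.002},
  {"dx": -0.0007,"dy": 0.076,"dz": -0.0022,"wx": 0,"wy": 0,"wz": 0.002},
])

```text
clock: 5.85
tool_pos: [0.533, 0.0272, 0.2619]
eef_rot: [0.11, -0.698, 0.698, -0.111]
contact_force: [-0.4, -0.3, -0.1]
opening: 0.283
```

Run:
```python
from h import *; from plant import r
s=shot(r,"w5"); 
c=cam("w5")
t=s["tool_pos"]; z=t[2]-.147
y=np.radians(17.8); H=np.array([.5041,.016]); ux=np.array([np.cos(y),np.sin(y)])
B=H+.03*ux
cur=[(circ([*B,.052],.0145),(0,255,0)),(circ([*t[:2],z-.048+.056],.0125),(0,255,255)),(circ([*t[:2],z-.048],.013),(0,255,255)),(circ([*(H+.064*ux),.086],.006),(0,255,0))]
overlay("pics/w5.png",c,cur,(200,120,350,350),3,"pics/w5o.png")
```

```text
5.85 [0.533  0.0272 0.2619] op 0.283 F [-0.4 -0.3 -0.1]
```

View pics/w5o.png

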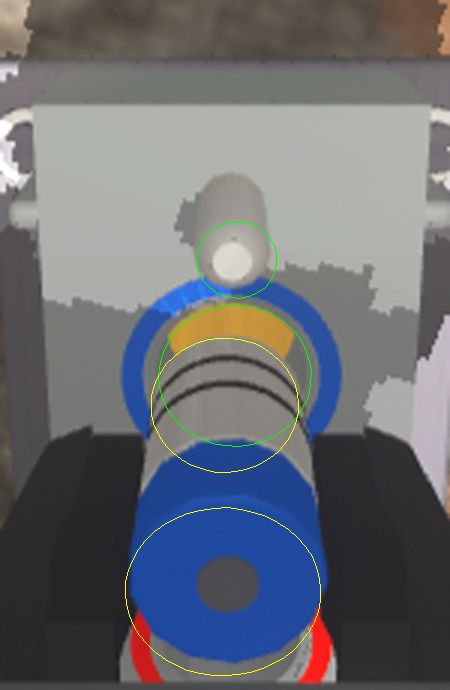

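Run:
```python
from h import *; from plant import r
c=cam("w5"); s=r.get_state(); print(s["tool_pos"])
M=Ro.from_quat(s["eef_rot"]).as_matrix()
ring=onz(c,(200+231/3-.5,120+379/3-.5),.052)[0]
foot=onz(c,(200+226.5/3-.5,120+404/3-.5),.067)[0]
cap=onz(c,(200+228/3-.5,120+579/3-.5),.123)[0]
for n,p in (("ring",ring),("foot",foot),("cap",cap)): print(n,p.round(4),(M.T@(p-ring)).round(4))
crop("pics/w5.png","pics/w5c.png",235,200,315,320,6)
```

```text
[0.53302323 0.02732321 0.26207757]
ring [0.5321 0.0257 0.052 ] [0. 0. 0.]
foot [0.5335 0.027  0.067 ] [-0.0018 -0.015  -0.0008]
cap [0.5353 0.0273 0.123 ] [-0.0038 -0.071  -0.0005]
```

View pics/w5c.png

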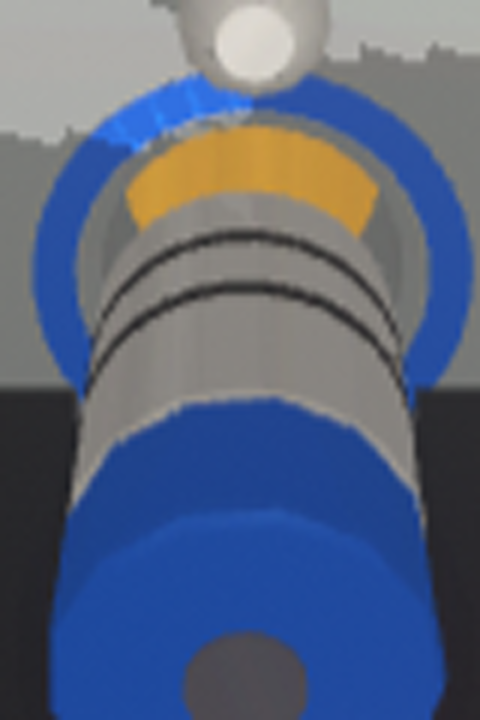

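>>> arm_command([
  {"dx": 0.0015,"dy": 0.006,"dz": 0.0008,"wx": 0,"wy": 0,"wz": 0},
  {"dx": 0.0015,"dy": 0.012,"dz": 0.0008,"wx": 0,"wy": 0,"wz": 0},
  {"dx": 0.0015,"dy": 0.012,"dz": 0.0008,"wx": 0,"wy": 0,"wz": 0},
  {"dx": 0.0015,"dy": 0.012,"dz": 0.0008,"wx": 0,"wy": 0,"wz": 0},
  {"dx": 0.0015,"dy": 0.012,"dz": 0.0008,"wx": 0,"wy": 0,"wz": 0},
])

```text
clock: 6.4
tool_pos: [0.5311, 0.0263, 0.2483]
eef_rot: [0.111, -0.698, 0.698, -0.111]
contact_force: [-0.3, -0.5, -0.9]
opening: 0.285
```

Run:
```python
from h import *; from plant import r
s=shot(r,"w6"); 
crop("pics/w6.png","pics/w6c.png",220,190,330,330,5)
```

```text
6.4 [0.5311 0.0263 0.2483] op 0.285 F [-0.3 -0.5 -0.9]
```

View pics/w6c.png

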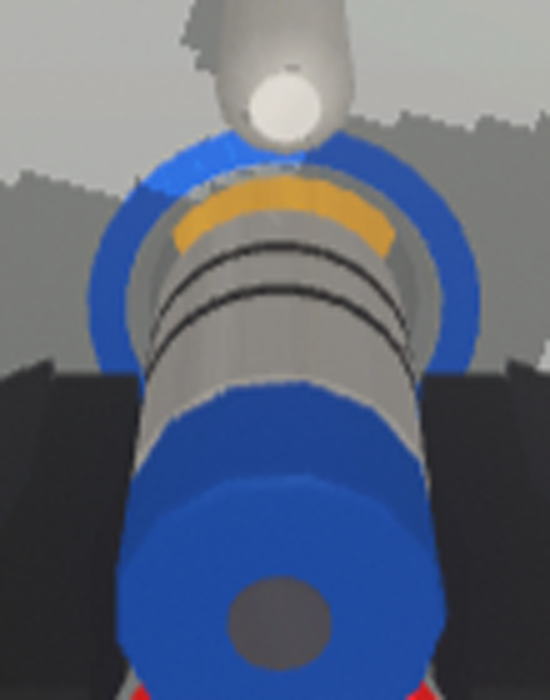

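>>> arm_command([
  {"dx": 0,"dy": 0.003,"dz": 0.0005,"wx": 0,"wy": 0,"wz": 0},
  {"dx": 0,"dy": 0.006,"dz": 0.0005,"wx": 0,"wy": 0,"wz": 0},
  {"dx": 0,"dy": 0.01,"dz": 0.0005,"wx": 0,"wy": 0,"wz": 0},
  {"dx": 0,"dy": 0.012,"dz": 0.0005,"wx": 0,"wy": 0,"wz": 0},
  {"dx": 0,"dy": 0.012,"dz": 0.0005,"wx": 0,"wy": 0,"wz": 0},
])

```text
clock: 6.95
tool_pos: [0.5311, 0.0258, 0.2358]
eef_rot: [0.111, -0.698, 0.698, -0.111]
contact_force: [-0.9, -0.5, -0.3]
opening: 0.291
```

No contact force: it is entering the pocket. Continue.

>>> arm_command([
  {"dx": 0,"dy": 0.005,"dz": 0,"wx": 0,"wy": 0,"wz": 0},
  {"dx": 0,"dy": 0.01,"dz": 0,"wx": 0,"wy": 0,"wz": 0},
  {"dx": 0,"dy": 0.013,"dz": 0,"wx": 0,"wy": 0,"wz": 0},
  {"dx": 0,"dy": 0.014,"dz": 0,"wx": 0,"wy": 0,"wz": 0},
  {"dx": 0,"dy": 0.014,"dz": 0,"wx": 0,"wy": 0,"wz": 0},
])

```text
clock: 7.45
tool_pos: [0.5312, 0.0258, 0.2221]
eef_rot: [0.111, -0.698, 0.698, -0.111]
contact_force: [0.1, -0.1, -0.2]
opening: 0.284
```

Run:
```python
from h import *; from plant import r
s=shot(r,"w7"); 
crop("pics/w7.png","pics/w7c.png",180,150,370,350,4)
```

```text
7.45 [0.5312 0.0258 0.2221] op 0.284 F [ 0.1 -0.1 -0.2]
```

View pics/w7c.png

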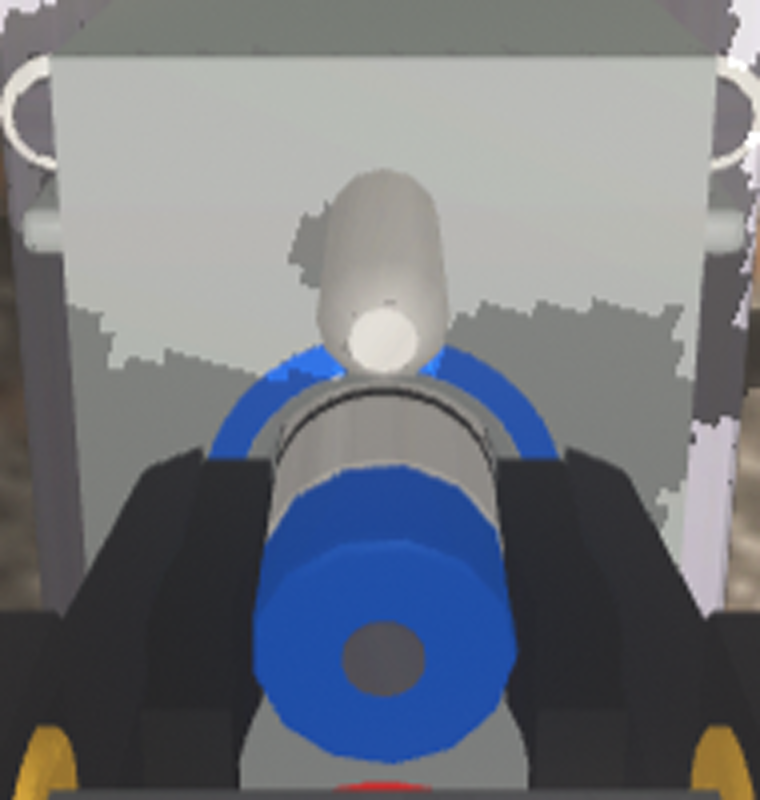

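>>> arm_command([
  {"dx": 0,"dy": 0,"dz": 0,"wx": 0,"wy": 0,"wz": 0},
  {"dx": 0,"dy": 0,"dz": 0,"wx": 0,"wy": 0,"wz": 0},
  {"dx": 0,"dy": 0,"dz": 0,"wx": 0,"wy": 0,"wz": 0},
  {"dx": 0,"dy": -0.03,"dz": 0,"wx": 0,"wy": 0,"wz": 0},
  {"dx": 0,"dy": -0.08,"dz": 0,"wx": 0,"wy": 0,"wz": 0},
], claw=0.1)

```text
clock: 8.0
tool_pos: [0.5302, 0.0258, 0.3009]
eef_rot: [-0.113, 0.698, -0.698, 0.109]
contact_force: [0.3, 0.5, -0.6]
opening: 0.553
```

Run:
```python
from h import *; from plant import r
s=shot(r,"w8"); goto(s,(.5825,-.2287,.20),-8); goto(s,(.5825,-.2287,.20),-28)
```

```text
8.0 [0.5302 0.0258 0.3009] op 0.553 F [ 0.3  0.5 -0.6]
d [ 0.0295 -0.0462  0.2581] w [ 0.006  -1.4207  0.0067] dist 0.264 ang 63.9
d [ 0.0295 -0.0462  0.2581] w [ 0.0046 -0.9763  0.0074] dist 0.264 ang 43.9
```

View pics/w8.png

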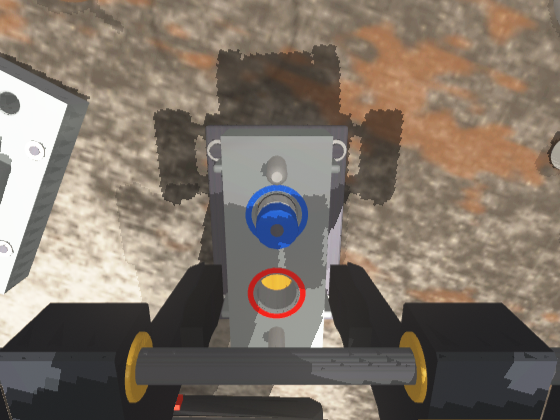

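>>> arm_command([
  {"dx": 0.0,"dy": -0.046,"dz": 0.03,"wx": 0.0,"wy": -0.2,"wz": 0},
  {"dx": 0.0295,"dy": -0.046,"dz": 0.258,"wx": 0.005,"wy": -0.97,"wz": 0.007},
  {"dx": 0.0295,"dy": -0.046,"dz": 0.258,"wx": 0.005,"wy": -0.97,"wz": 0.007},
  {"dx": 0.0295,"dy": -0.046,"dz": 0.258,"wx": 0.005,"wy": -0.97,"wz": 0.007},
  {"dx": 0.0295,"dy": -0.046,"dz": 0.258,"wx": 0.005,"wy": -0.97,"wz": 0.007},
])

```text
clock: 8.55
tool_pos: [0.577, -0.1988, 0.3481]
eef_rot: [0.359, -0.607, 0.609, -0.363]
contact_force: [1.3, 1.2, -0.1]
opening: 0.551
```

Run:
```python
from h import *; from plant import r
s=r.get_state(); print(s["clock"],s["tool_pos"]); goto(s,(.5825,-.2287,.14),-28)
```

```text
8.55 [ 0.5769797  -0.19882457  0.34806157]
d [0.0238 0.0611 0.0188] w [-0.0077 -0.0145 -0.0042] dist 0.068 ang 0.8
```

>>> arm_command([
  {"dx": 0.024,"dy": 0.03,"dz": 0.019,"wx": 0,"wy": -0.01,"wz": 0},
  {"dx": 0.024,"dy": 0.061,"dz": 0.019,"wx": 0,"wy": -0.01,"wz": 0},
  {"dx": 0.024,"dy": 0.061,"dz": 0.019,"wx": 0,"wy": -0.01,"wz": 0},
  {"dx": 0.024,"dy": 0.061,"dz": 0.019,"wx": 0,"wy": -0.01,"wz": 0},
  {"dx": 0.024,"dy": 0.061,"dz": 0.019,"wx": 0,"wy": -0.01,"wz": 0},
])

```text
clock: 9.05
tool_pos: [0.5833, -0.2254, 0.2885]
eef_rot: [0.359, -0.606, 0.609, -0.365]
contact_force: [0.9, -0.2, -0.1]
opening: 0.551
```

Run:
```python
from h import *; from plant import r
s=shot(r,"w9"); goto(s,(.5825,-.2287,.048),-28)
```

```text
9.05 [ 0.5833 -0.2254  0.2885] op 0.551 F [ 0.9 -0.2 -0.1]
d [0.0037 0.0935 0.0001] w [-0.0098 -0.0094 -0.0059] dist 0.094 ang 0.7
```

View pics/w9.png

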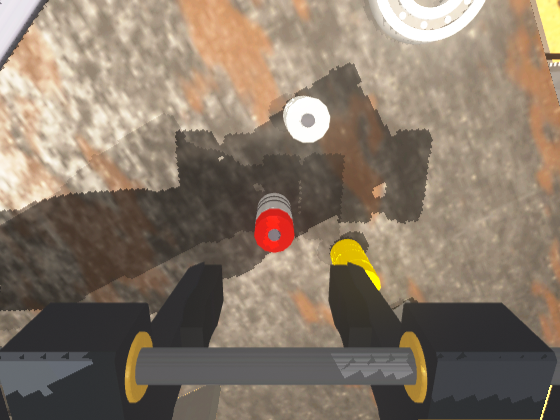

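Run:
```python
from h import *; from plant import r
c=cam("w9"); X=onz(c,(274.2,231.5),.056)[0]; print(X,onz(c,(348,247),.056))
goto(r.get_state(),(X[0],X[1],.048))
crop("pics/w9.png","pics/w9c.png",240,180,310,260,6)
```

```text
[ 0.58343299 -0.22693695  0.056     ] [[ 0.6197418  -0.25890455  0.056     ]]
d [0.0016 0.0937 0.    ] w [-0.0102  0.     -0.0057] dist 0.094 ang 0.5
```

View pics/w9c.png

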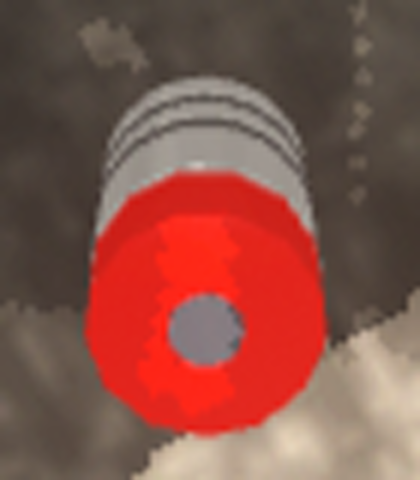

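>>> arm_command([
  {"dx": 0.003,"dy": 0.035,"dz": 0,"wx": -0.01,"wy": 0,"wz": -0.006},
  {"dx": 0.003,"dy": 0.07,"dz": 0,"wx": -0.01,"wy": 0,"wz": -0.006},
  {"dx": 0.003,"dy": 0.093,"dz": 0,"wx": -0.01,"wy": 0,"wz": -0.006},
  {"dx": 0.003,"dy": 0.093,"dz": 0,"wx": -0.01,"wy": 0,"wz": -0.006},
  {"dx": 0.003,"dy": 0.093,"dz": 0,"wx": -0.01,"wy": 0,"wz": -0.006},
])

```text
clock: 9.6
tool_pos: [0.5823, -0.2288, 0.1951]
eef_rot: [-0.362, 0.608, -0.608, 0.361]
contact_force: [0.6, 0.2, 0.6]
opening: 0.551
```

>>> arm_command([
  {"dx": 0,"dy": 0,"dz": 0,"wx": 0,"wy": 0,"wz": 0},
  {"dx": 0,"dy": 0,"dz": 0,"wx": 0,"wy": 0,"wz": 0},
  {"dx": 0,"dy": 0,"dz": 0,"wx": 0,"wy": 0,"wz": 0},
  {"dx": 0,"dy": 0,"dz": 0,"wx": 0,"wy": 0,"wz": 0},
  {"dx": 0,"dy": 0,"dz": 0,"wx": 0,"wy": 0,"wz": 0},
], claw=-1)

```text
clock: 10.1
tool_pos: [0.582, -0.2296, 0.1949]
eef_rot: [-0.362, 0.608, -0.608, 0.361]
contact_force: [-0.2, 0.1, 6.4]
opening: 0.286
```

>>> arm_command([
  {"dx": 0,"dy": -0.05,"dz": 0,"wx": 0,"wy": 0,"wz": 0},
  {"dx": 0,"dy": -0.1,"dz": 0,"wx": 0,"wy": 0,"wz": 0},
  {"dx": 0,"dy": -0.13,"dz": 0,"wx": 0,"wy": 0,"wz": 0},
  {"dx": 0,"dy": -0.14,"dz": 0,"wx": 0,"wy": 0,"wz": 0},
  {"dx": 0,"dy": -0.14,"dz": 0,"wx": 0,"wy": 0,"wz": 0},
])

```text
clock: 10.6
tool_pos: [0.5821, -0.2296, 0.3347]
eef_rot: [0.362, -0.608, 0.608, -0.361]
contact_force: [0.4, 0.5, -1.6]
opening: 0.285
```

Run:
```python
from h import *; from plant import r
s=shot(r,"w10")
y=np.radians(17.8); H=np.array([.5041,.016]); B=H-.03*np.array([np.cos(y),np.sin(y)]); print(B)
goto(s,(*B,.18),-72.2)
```

```text
10.6 [ 0.5821 -0.2296  0.3347] op 0.285 F [ 0.4  0.5 -1.6]
[0.47553612 0.00682914]
d [-0.1567  0.0076 -0.2066] w [-1.000e-04  9.697e-01  1.700e-03] dist 0.259 ang 43.6
```

View pics/w10.png

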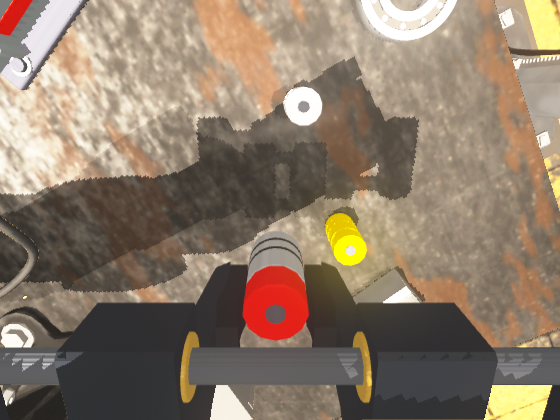

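>>> arm_command([
  {"dx": -0.155,"dy": 0,"dz": -0.207,"wx": 0,"wy": 0.97,"wz": 0.002},
  {"dx": -0.155,"dy": 0,"dz": -0.207,"wx": 0,"wy": 0.97,"wz": 0.002},
  {"dx": -0.155,"dy": 0,"dz": -0.207,"wx": 0,"wy": 0.97,"wz": 0.002},
  {"dx": -0.155,"dy": 0,"dz": -0.207,"wx": 0,"wy": 0.97,"wz": 0.002},
  {"dx": -0.155,"dy": 0,"dz": -0.207,"wx": 0,"wy": 0.97,"wz": 0.002},
])

```text
clock: 11.15
tool_pos: [0.4759, -0.001, 0.3322]
eef_rot: [-0.113, 0.699, -0.698, 0.109]
contact_force: [1.7, 1.4, -1.1]
opening: 0.29
```

>>> arm_command([
  {"dx": 0,"dy": 0,"dz": 0,"wx": 0,"wy": 0,"wz": 0},
  {"dx": 0,"dy": 0,"dz": 0,"wx": 0,"wy": 0,"wz": 0},
  {"dx": 0,"dy": 0,"dz": 0,"wx": 0,"wy": 0,"wz": 0},
  {"dx": 0,"dy": 0,"dz": 0,"wx": 0,"wy": 0,"wz": 0},
  {"dx": 0,"dy": 0,"dz": 0,"wx": 0,"wy": 0,"wz": 0},
])

```text
clock: 11.65
tool_pos: [0.478, -0.0038, 0.3336]
eef_rot: [-0.113, 0.698, -0.698, 0.112]
contact_force: [0.3, 0.1, -0.2]
opening: 0.286
```

Run:
```python
from h import *; from plant import r
s=r.get_state(); print(s["clock"],s["tool_pos"])
goto(s,(.4743,.0074,.112),-72.2)
```

```text
11.65 [ 0.47800544 -0.00384598  0.3336388 ]
d [-0.0002  0.0747 -0.0118] w [0.0015 0.0113 0.0025] dist 0.076 ang 0.5
```

>>> arm_command([
  {"dx": 0,"dy": 0.03,"dz": -0.0118,"wx": 0,"wy": 0.01,"wz": 0.002},
  {"dx": 0,"dy": 0.06,"dz": -0.0118,"wx": 0,"wy": 0.01,"wz": 0.002},
  {"dx": 0,"dy": 0.074,"dz": -0.0118,"wx": 0,"wy": 0.01,"wz": 0.002},
  {"dx": 0,"dy": 0.074,"dz": -0.0118,"wx": 0,"wy": 0.01,"wz": 0.002},
  {"dx": 0,"dy": 0.074,"dz": -0.0118,"wx": 0,"wy": 0.01,"wz": 0.002},
])

```text
clock: 12.15
tool_pos: [0.4741, 0.0084, 0.2602]
eef_rot: [-0.11, 0.699, -0.698, 0.11]
contact_force: [0.5, -0.4, -0.6]
opening: 0.285
```

Run:
```python
from h import *; from plant import r
s=shot(r,"w11"); 
crop("pics/w11.png","pics/w11c.png",210,170,340,330,5)
```

```text
12.15 [0.4741 0.0084 0.2602] op 0.285 F [ 0.5 -0.4 -0.6]
```

View pics/w11c.png

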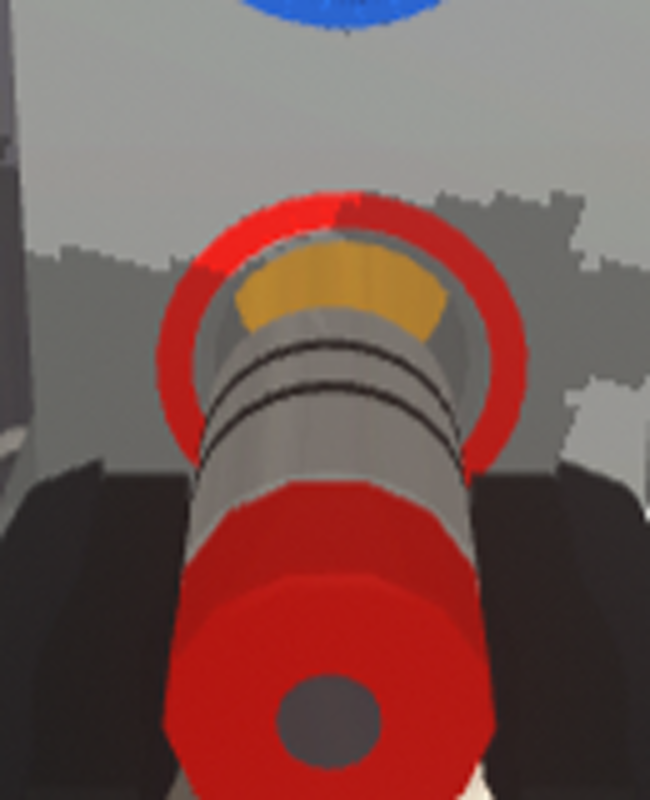

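>>> arm_command([
  {"dx": 0.0,"dy": 0.004,"dz": 0.0014,"wx": 0,"wy": 0,"wz": 0},
  {"dx": 0,"dy": 0.009,"dz": 0.0014,"wx": 0,"wy": 0,"wz": 0},
  {"dx": 0,"dy": 0.012,"dz": 0.0014,"wx": 0,"wy": 0,"wz": 0},
  {"dx": 0,"dy": 0.012,"dz": 0.0014,"wx": 0,"wy": 0,"wz": 0},
  {"dx": 0,"dy": 0.012,"dz": 0.0014,"wx": 0,"wy": 0,"wz": 0},
])

```text
clock: 12.7
tool_pos: [0.4743, 0.0079, 0.248]
eef_rot: [-0.111, 0.699, -0.698, 0.111]
contact_force: [-0.5, 0.1, -0.3]
opening: 0.287
```

Run:
```python
from h import *; from plant import r
s=shot(r,"w12"); 
crop("pics/w12.png","pics/w12c.png",220,190,330,330,5)
```

```text
12.7 [0.4743 0.0079 0.248 ] op 0.287 F [-0.5  0.1 -0.3]
```

View pics/w12c.png

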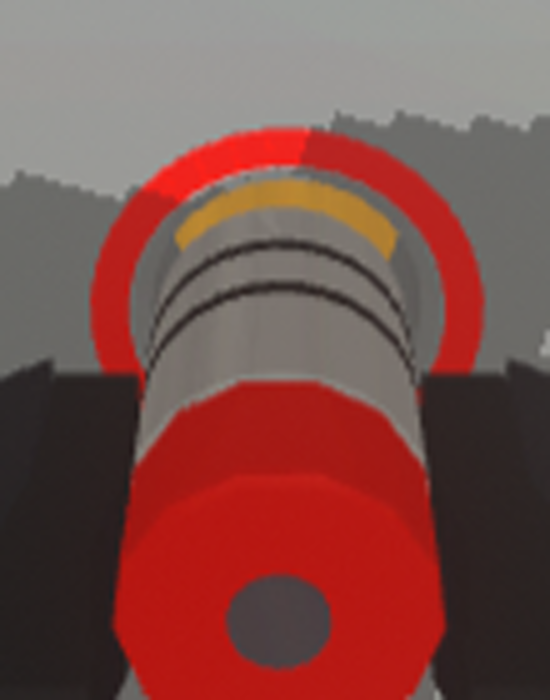

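Ring spans u 90–484 (centre 287), the cartridge is centred at about 281, the same as blue had at this stage. One small shift, then in.

>>> arm_command([
  {"dx": 0,"dy": 0.003,"dz": 0.0006,"wx": 0,"wy": 0,"wz": 0},
  {"dx": 0,"dy": 0.006,"dz": 0.0006,"wx": 0,"wy": 0,"wz": 0},
  {"dx": 0,"dy": 0.01,"dz": 0.0006,"wx": 0,"wy": 0,"wz": 0},
  {"dx": 0,"dy": 0.012,"dz": 0.0006,"wx": 0,"wy": 0,"wz": 0},
  {"dx": 0,"dy": 0.012,"dz": 0.0006,"wx": 0,"wy": 0,"wz": 0},
])

```text
clock: 13.25
tool_pos: [0.4744, 0.0073, 0.2357]
eef_rot: [-0.111, 0.699, -0.698, 0.111]
contact_force: [0.7, -0.7, -1.1]
opening: 0.284
```

>>> arm_command([
  {"dx": 0,"dy": 0.005,"dz": 0,"wx": 0,"wy": 0,"wz": 0},
  {"dx": 0,"dy": 0.01,"dz": 0,"wx": 0,"wy": 0,"wz": 0},
  {"dx": 0,"dy": 0.013,"dz": 0,"wx": 0,"wy": 0,"wz": 0},
  {"dx": 0,"dy": 0.014,"dz": 0,"wx": 0,"wy": 0,"wz": 0},
  {"dx": 0,"dy": 0.014,"dz": 0,"wx": 0,"wy": 0,"wz": 0},
])

```text
clock: 13.75
tool_pos: [0.4744, 0.0073, 0.2218]
eef_rot: [-0.111, 0.699, -0.698, 0.111]
contact_force: [-0.0, 0.2, -0.8]
opening: 0.285
```

>>> arm_command([
  {"dx": 0,"dy": 0,"dz": 0,"wx": 0,"wy": 0,"wz": 0},
  {"dx": 0,"dy": 0,"dz": 0,"wx": 0,"wy": 0,"wz": 0},
  {"dx": 0,"dy": 0,"dz": 0,"wx": 0,"wy": 0,"wz": 0},
  {"dx": 0,"dy": -0.03,"dz": 0,"wx": 0,"wy": 0,"wz": 0},
  {"dx": 0,"dy": -0.08,"dz": 0,"wx": 0,"wy": 0,"wz": 0},
], claw=0.1)

```text
clock: 14.25
tool_pos: [0.4737, 0.0073, 0.301]
eef_rot: [-0.113, 0.699, -0.698, 0.109]
contact_force: [1.1, -0.4, -0.1]
opening: 0.546
```

Run:
```python
from h import *; from plant import r
s=shot(r,"w13"); 
# cover estimate from w1/top
T=r.get_calibration("top")
a=onz(T,(220+77/3,150+217/3),.03)[0]; b=onz(T,(220+57/3,150+333/3),.03)[0]; print((a+b)/2,np.degrees(np.arctan2(*(a-b)[[1,0]])))
S=r.get_calibration("side")
a=onz(S,(200+255/4,180+92/4),.03)[0]; b=onz(S,(200+93/4,180+108/4),.03)[0]; print((a+b)/2,np.degrees(np.arctan2(*(a-b)[[1,0]])))
```

```text
14.25 [0.4737 0.0073 0.301 ] op 0.546 F [ 1.1 -0.4 -0.1]
[0.48291513 0.2282351  0.03      ] -9.603921156379426
[0.4822     0.22375841 0.03      ] -10.615238215633447
```

View pics/w13.png

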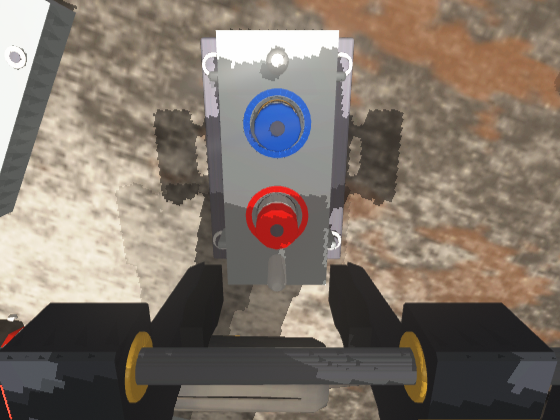

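Run:
```python
from h import *; from plant import r
s=r.get_state(); goto(s,(.475,.225,.155),-100)
```

```text
d [-0.0668  0.007  -0.2074] w [ 0.0012  0.6227 -0.0091] dist 0.218 ang 28.0
```

>>> arm_command([
  {"dx": -0.067,"dy": 0,"dz": -0.207,"wx": 0,"wy": 0.623,"wz": -0.008},
  {"dx": -0.067,"dy": 0,"dz": -0.207,"wx": 0,"wy": 0.623,"wz": -0.008},
  {"dx": -0.067,"dy": 0,"dz": -0.207,"wx": 0,"wy": 0.623,"wz": -0.008},
  {"dx": -0.067,"dy": 0.007,"dz": -0.207,"wx": 0,"wy": 0.623,"wz": -0.008},
  {"dx": -0.067,"dy": 0.007,"dz": -0.207,"wx": 0,"wy": 0.623,"wz": -0.008},
], claw=0.6)

```text
clock: 14.8
tool_pos: [0.4731, 0.2312, 0.2953]
eef_rot: [0.057, 0.706, -0.703, -0.061]
contact_force: [-0.3, 0.2, 0.2]
opening: 0.796
```

>>> arm_command([
  {"dx": 0,"dy": 0,"dz": 0,"wx": 0,"wy": 0,"wz": 0},
  {"dx": 0,"dy": 0,"dz": 0,"wx": 0,"wy": 0,"wz": 0},
  {"dx": 0,"dy": 0,"dz": 0,"wx": 0,"wy": 0,"wz": 0},
  {"dx": 0,"dy": 0,"dz": 0,"wx": 0,"wy": 0,"wz": 0},
  {"dx": 0,"dy": 0,"dz": 0,"wx": 0,"wy": 0,"wz": 0},
])

```text
clock: 15.3
tool_pos: [0.4744, 0.2233, 0.2955]
eef_rot: [-0.06, -0.704, 0.704, 0.065]
contact_force: [0.3, 0.3, -0.6]
opening: 0.798
```

Run:
```python
from h import *; from plant import r
s=shot(r,"w14");
```

```text
15.3 [0.4744 0.2233 0.2955] op 0.798 F [ 0.3  0.3 -0.6]
```

View pics/w14.png

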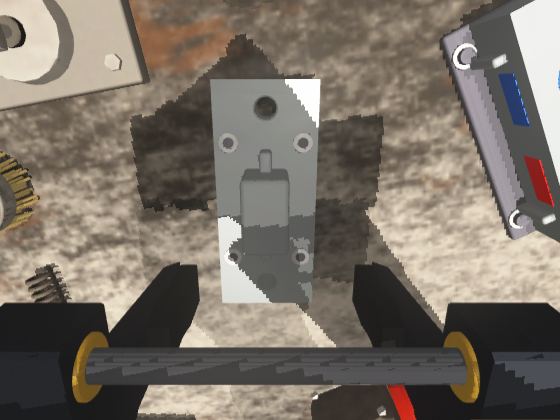

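Run:
```python
from h import *
crop("pics/w14.png","pics/w14c.png",195,65,340,315,3)
```

```text
(no output)
```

View pics/w14c.png

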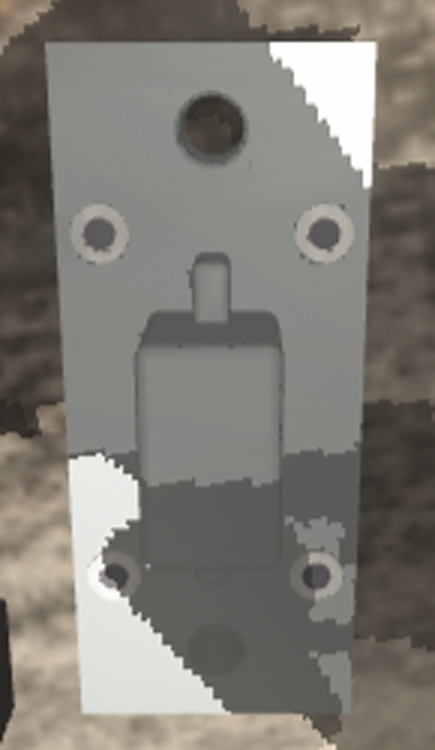

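Run:
```python
from h import *; from plant import r
c=cam("w14")
raw=[((.082,.035,.03),(46,42)),((.082,-.035,.03),(377,42)),((-.082,.035,.03),(82,713)),((-.082,-.035,.03),(352,712)),((.064,0,.03),(212,128)),((-.064,0,.03),(216,649)),
((.025,.015,.066),(138,345)),((.025,-.015,.066),(283,345)),((-.025,.015,.066),(147,568)),((-.025,-.015,.066),(280,568))]
pts=[(0,m,np.array((195+u/3-.5+.17,65+v/3-.5+.17))) for m,(u,v) in raw]
x,e=fitpose([c],pts,[.48,.225,-.17]); print(x.round(4),np.degrees(x[2]));print(e.round(1).tolist())
s=r.get_state()
goto(s,(x[0],x[1],.055),np.degrees(x[2])-90)
```

```text
[ 0.4817  0.2276 -0.1782] -10.211843595425586
[[0.1, -0.9], [0.2, -0.9], [0.4, -0.5], [0.2, -0.1], [0.3, -0.0], [0.4, 0.5], [-1.5, -0.6], [1.0, -0.6], [-1.9, 1.8], [1.0, 1.8]]
d [-0.0071  0.0934 -0.0053] w [-0.0006  0.0024  0.0083] dist 0.094 ang 0.4
```

>>> arm_command([
  {"dx": -0.006,"dy": 0.03,"dz": -0.0053,"wx": 0,"wy": 0.0024,"wz": 0.008},
  {"dx": -0.006,"dy": 0.07,"dz": -0.0053,"wx": 0,"wy": 0.0024,"wz": 0.008},
  {"dx": -0.006,"dy": 0.094,"dz": -0.0053,"wx": 0,"wy": 0.0024,"wz": 0.008},
  {"dx": -0.006,"dy": 0.094,"dz": -0.0053,"wx": 0,"wy": 0.0024,"wz": 0.008},
  {"dx": -0.006,"dy": 0.094,"dz": -0.0053,"wx": 0,"wy": 0.0024,"wz": 0.008},
])

```text
clock: 15.85
tool_pos: [0.4805, 0.2287, 0.2016]
eef_rot: [-0.062, -0.704, 0.705, 0.063]
contact_force: [0.2, -0.7, -0.4]
opening: 0.801
```

>>> arm_command([
  {"dx": 0,"dy": 0,"dz": 0,"wx": 0,"wy": 0,"wz": 0},
  {"dx": 0,"dy": 0,"dz": 0,"wx": 0,"wy": 0,"wz": 0},
  {"dx": 0,"dy": 0,"dz": 0,"wx": 0,"wy": 0,"wz": 0},
  {"dx": 0,"dy": 0,"dz": 0,"wx": 0,"wy": 0,"wz": 0},
  {"dx": 0,"dy": 0,"dz": 0,"wx": 0,"wy": 0,"wz": 0},
], claw=-1, grip_force=50)

```text
clock: 16.35
tool_pos: [0.4804, 0.2291, 0.2017]
eef_rot: [0.062, 0.704, -0.704, -0.062]
contact_force: [0.6, 0.3, -1.1]
opening: 0.367
```

Run:
```python
from h import *; from plant import r
s=shot(r,"w15");
```

```text
16.35 [0.4804 0.2291 0.2017] op 0.367 F [ 0.6  0.3 -1.1]
```

View pics/w15.png

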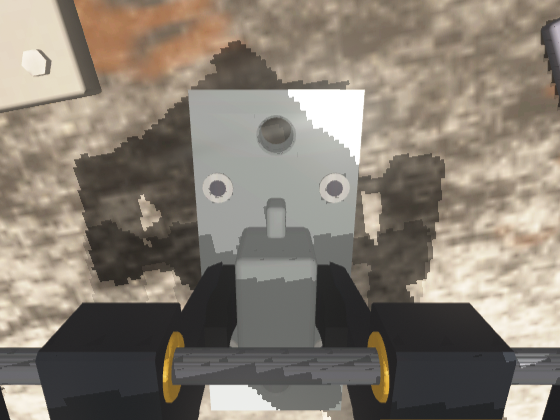

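>>> arm_command([
  {"dx": 0,"dy": 0,"dz": 0,"wx": 0,"wy": 0,"wz": 0},
  {"dx": 0,"dy": 0,"dz": 0,"wx": 0,"wy": 0,"wz": 0},
  {"dx": 0,"dy": -0.01,"dz": 0,"wx": 0,"wy": 0,"wz": 0},
  {"dx": 0,"dy": -0.03,"dz": 0,"wx": 0,"wy": 0,"wz": 0},
  {"dx": 0,"dy": -0.06,"dz": 0,"wx": 0,"wy": 0,"wz": 0},
])

```text
clock: 16.9
tool_pos: [0.4795, 0.2287, 0.2609]
eef_rot: [-0.061, -0.703, 0.705, 0.064]
contact_force: [0.3, -0.9, -3.4]
opening: 0.335
```

>>> arm_command([
  {"dx": 0,"dy": -0.05,"dz": 0,"wx": 0,"wy": 0,"wz": 0},
  {"dx": 0,"dy": -0.09,"dz": 0,"wx": 0,"wy": 0,"wz": 0},
  {"dx": 0,"dy": -0.09,"dz": 0,"wx": 0,"wy": 0,"wz": 0},
  {"dx": 0,"dy": -0.09,"dz": 0,"wx": 0,"wy": 0,"wz": 0},
  {"dx": 0,"dy": -0.09,"dz": 0,"wx": 0,"wy": 0,"wz": 0},
])

```text
clock: 17.4
tool_pos: [0.4795, 0.2286, 0.3499]
eef_rot: [-0.061, -0.704, 0.705, 0.063]
contact_force: [-0.2, 0.4, -3.4]
opening: 0.334
```

Run:
```python
from h import *; from plant import r
s=shot(r,"w16"); print(s["moment"])
crop("pics/w16.png","pics/w16c.png",170,70,390,420,2)
goto(s,(.5028,.0166,.20),-72)
```

```text
17.4 [0.4795 0.2286 0.3499] op 0.334 F [-0.2  0.4 -3.4]
[-0.00472351  0.05994519  0.03158185]
d [-0.0601  0.0032  0.2047] w [-0.0021 -0.6244  0.0048] dist 0.213 ang 28.1
```

View pics/w16c.png

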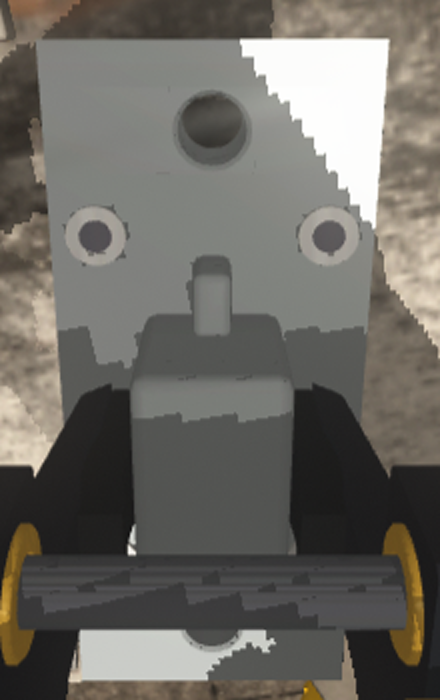

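Run:
```python
from h import *; from plant import r
c=cam("w16"); s=r.get_state()
K=np.array([[f(c),0,c["cx"]],[0,f(c),c["cy"]],[0,0,1.]])
def solve(raw,k,x0,y0):
    m=np.array([a for a,_ in raw]); u=np.array([(x0+p[0]/k-.3,y0+p[1]/k-.3) for _,p in raw])
    ok,rv,tv=cv2.solvePnP(m,u,K,None)
    pr=cv2.projectPoints(m,rv,tv,K,None)[0][:,0]; print((pr-u).round(1).tolist())
    Rm=cv2.Rodrigues(rv)[0]; return np.array(c["R"]).T@Rm, np.array(c["R"]).T@(tv[:,0]-c["t"])
Rw,p=solve([((.082,.035,.03),(37,40)),((.082,-.035,.03),(389,40)),((-.082,.035,.03),(80,680)),((-.082,-.035,.03),(343,681)),((.064,0,.03),(212,130))],2,170,70)
M=Ro.from_quat(s["eef_rot"]).as_matrix()
print(p.round(4),"z axis",Rw[:,2].round(4),"yaw",np.degrees(np.arctan2(Rw[1,0],Rw[0,0])))
print("tool yaw",np.degrees(np.arctan2(M[1,2],M[0,2])),"tool down",M[:,1].round(4))
print("cover origin in tool",(M.T@(p-s["tool_pos"])).round(4))
```

```text
[[-0.0, -0.5], [-0.3, -0.3], [0.9, 0.1], [-0.8, 0.2], [0.2, 0.5]]
[0.4794 0.2272 0.1479] z axis [0.0094 0.0037 0.9999] yaw -10.265886380833376
tool yaw -100.09440083967316 tool down [-0.004  -0.0021 -1.    ]
cover origin in tool [-0.0008  0.2018  0.0009]
```

>>> arm_command([
  {"dx": -0.06,"dy": 0.003,"dz": 0.204,"wx": 0,"wy": -0.624,"wz": 0.004},
  {"dx": -0.06,"dy": 0.003,"dz": 0.204,"wx": 0,"wy": -0.624,"wz": 0.004},
  {"dx": -0.06,"dy": 0.003,"dz": 0.204,"wx": 0,"wy": -0.624,"wz": 0.004},
  {"dx": -0.06,"dy": 0.003,"dz": 0.204,"wx": 0,"wy": -0.624,"wz": 0.004},
  {"dx": -0.06,"dy": 0.003,"dz": 0.204,"wx": 0,"wy": -0.624,"wz": 0.004},
])

```text
clock: 17.95
tool_pos: [0.5031, 0.0102, 0.3465]
eef_rot: [0.108, -0.697, 0.701, -0.106]
contact_force: [-0.5, -0.5, -3.6]
opening: 0.333
```

>>> arm_command([
  {"dx": 0,"dy": 0,"dz": 0,"wx": 0,"wy": 0,"wz": 0},
  {"dx": 0,"dy": 0,"dz": 0,"wx": 0,"wy": 0,"wz": 0},
  {"dx": 0,"dy": 0,"dz": 0,"wx": 0,"wy": 0,"wz": 0},
  {"dx": 0,"dy": 0,"dz": 0,"wx": 0,"wy": 0,"wz": 0},
  {"dx": 0,"dy": 0,"dz": 0,"wx": 0,"wy": 0,"wz": 0},
])

```text
clock: 18.45
tool_pos: [0.5036, 0.019, 0.3483]
eef_rot: [-0.11, 0.698, -0.698, 0.112]
contact_force: [0.6, 0.3, -3.3]
opening: 0.335
```

Run:
```python
from h import *; from plant import r
s=shot(r,"w17"); 
goto(s,(.502,.0164,.153),-72)
```

```text
18.45 [0.5036 0.019  0.3483] op 0.335 F [ 0.6  0.3 -3.3]
d [0.0024 0.0483 0.002 ] w [-0.0005  0.0026 -0.0034] dist 0.048 ang 0.2
```

View pics/w17.png

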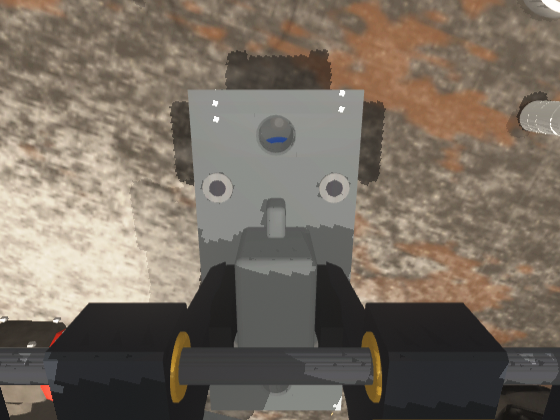

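>>> arm_command([
  {"dx": 0.0024,"dy": 0.02,"dz": 0.002,"wx": 0,"wy": 0.002,"wz": -0.003},
  {"dx": 0.0024,"dy": 0.04,"dz": 0.002,"wx": 0,"wy": 0.002,"wz": -0.003},
  {"dx": 0.0024,"dy": 0.05,"dz": 0.002,"wx": 0,"wy": 0.002,"wz": -0.003},
  {"dx": 0.0024,"dy": 0.05,"dz": 0.002,"wx": 0,"wy": 0.002,"wz": -0.003},
  {"dx": 0.0024,"dy": 0.05,"dz": 0.002,"wx": 0,"wy": 0.002,"wz": -0.003},
])

```text
clock: 19.0
tool_pos: [0.5024, 0.0153, 0.2987]
eef_rot: [0.11, -0.698, 0.699, -0.11]
contact_force: [-0.1, -0.1, -2.5]
opening: 0.333
```

Run:
```python
from h import *; from plant import r
s=shot(r,"w18"); shot(r,"s18","side")
goto(s,(.502,.0164,.153),-72)
crop("pics/w18.png","pics/w18c.png",240,90,310,170,8)
crop("pics/s18.png","pics/s18c.png",210,170,340,290,5)
```

```text
19.0 [0.5024 0.0153 0.2987] op 0.333 F [-0.1 -0.1 -2.5]
19.05 [0.5025 0.0152 0.299 ] op 0.338 F [ 1.4 -0.3 -2.1]
d [-0.     -0.0013 -0.0012] w [-0.001  -0.0022 -0.001 ] dist 0.002 ang 0.1
```

View pics/w18c.png

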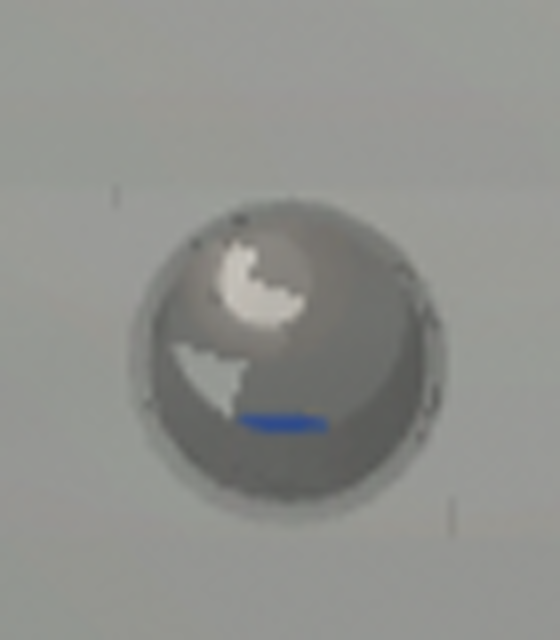

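View pics/s18c.png

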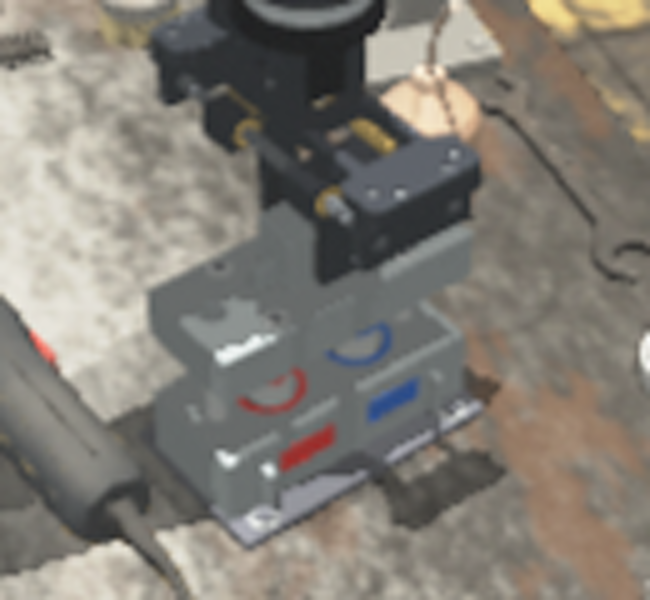

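Run:
```python
from h import *; from plant import r
c=cam("w18"); s=r.get_state(); M=Ro.from_quat(s["eef_rot"]).as_matrix()
zu=s["tool_pos"][2]-.2018
h=onz(c,(240+287/8-.4,90+361/8-.4),zu+.03)[0]
for zt in (.086,.087):
  d=onz(c,(240+264/8-.4,90+282/8-.4),zt)[0]
  print(h.round(4),d.round(4),"dowel-hole in tool",(M.T@(d-h)).round(4))
y=np.radians(17.9)
print("pred hole",s["tool_pos"][:2]+.064*np.array([np.cos(y),np.sin(y)]),"pred dowel",np.array([.5028,.0166])+.064*np.array([np.cos(y),np.sin(y)]), zu)
```

```text
[0.5645 0.0345 0.1273] [0.5644 0.036  0.086 ] dowel-hole in tool [-0.0003  0.0413 -0.0015]
[0.5645 0.0345 0.1273] [0.5644 0.0361 0.087 ] dowel-hole in tool [-0.0004  0.0403 -0.0015]
pred hole [0.56343418 0.03485876] pred dowel [0.56370204 0.03627082] 0.09732048157593229
```

>>> arm_command([
  {"dx": 0,"dy": 0.0,"dz": -0.0014,"wx": 0,"wy": 0,"wz": 0},
  {"dx": 0,"dy": 0.005,"dz": -0.0014,"wx": 0,"wy": 0,"wz": 0},
  {"dx": 0,"dy": 0.009,"dz": -0.0014,"wx": 0,"wy": 0,"wz": 0},
  {"dx": 0,"dy": 0.009,"dz": -0.0014,"wx": 0,"wy": 0,"wz": 0},
  {"dx": 0,"dy": 0.009,"dz": -0.0014,"wx": 0,"wy": 0,"wz": 0},
])

```text
clock: 19.6
tool_pos: [0.5017, 0.0163, 0.2892]
eef_rot: [0.11, -0.698, 0.699, -0.11]
contact_force: [0.2, 0.0, -3.8]
opening: 0.334
```

Run:
```python
from h import *; from plant import r
s=shot(r,"w19"); goto(s,(.502,.0164,.14),-72)
crop("pics/w19.png","pics/w19c.png",240,90,310,170,8)
```

```text
19.6 [0.5017 0.0163 0.2892] op 0.334 F [ 0.2  0.  -3.8]
d [-0.0004  0.0022  0.    ] w [-0.0009 -0.0027  0.0001] dist 0.002 ang 0.1
```

View pics/w19c.png

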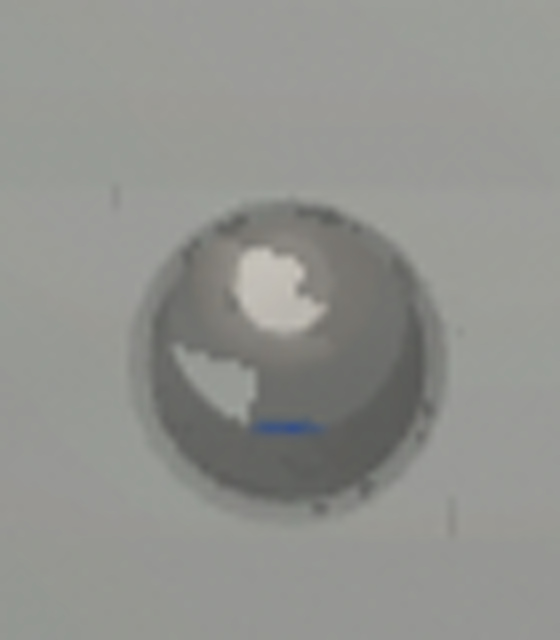

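>>> arm_command([
  {"dx": -0.0003,"dy": 0.003,"dz": -0.0003,"wx": 0,"wy": 0,"wz": 0},
  {"dx": -0.0003,"dy": 0.006,"dz": -0.0003,"wx": 0,"wy": 0,"wz": 0},
  {"dx": -0.0003,"dy": 0.009,"dz": -0.0003,"wx": 0,"wy": 0,"wz": 0},
  {"dx": -0.0003,"dy": 0.011,"dz": -0.0003,"wx": 0,"wy": 0,"wz": 0},
  {"dx": -0.0003,"dy": 0.011,"dz": -0.0003,"wx": 0,"wy": 0,"wz": 0},
])

```text
clock: 20.15
tool_pos: [0.5018, 0.0167, 0.278]
eef_rot: [0.11, -0.698, 0.699, -0.11]
contact_force: [-0.4, -0.4, -3.4]
opening: 0.337
```

Run:
```python
from h import *; from plant import r
s=shot(r,"w20"); print(s["moment"])
crop("pics/w20.png","pics/w20c.png",240,90,310,170,8)
```

```text
20.15 [0.5018 0.0167 0.278 ] op 0.337 F [-0.4 -0.4 -3.4]
[0.04100999 0.04265719 0.00969379]
```

View pics/w20c.png

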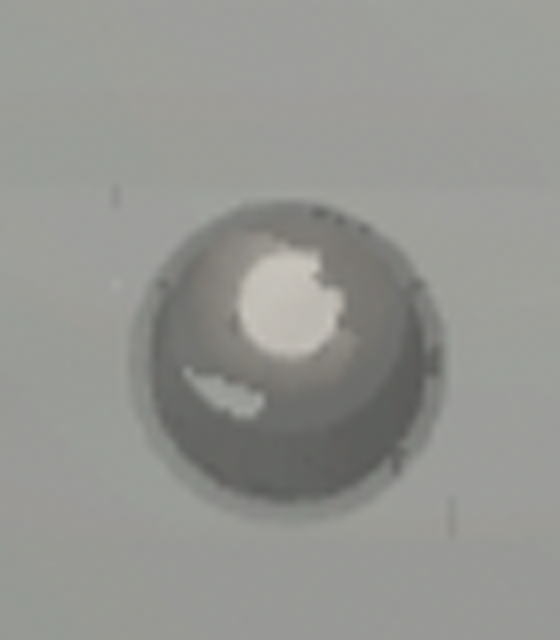

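>>> arm_command([
  {"dx": 0,"dy": 0.004,"dz": 0,"wx": 0,"wy": 0,"wz": 0},
  {"dx": 0,"dy": 0.008,"dz": 0,"wx": 0,"wy": 0,"wz": 0},
  {"dx": 0,"dy": 0.012,"dz": 0,"wx": 0,"wy": 0,"wz": 0},
  {"dx": 0,"dy": 0.016,"dz": 0,"wx": 0,"wy": 0,"wz": 0},
  {"dx": 0,"dy": 0.016,"dz": 0,"wx": 0,"wy": 0,"wz": 0},
])

```text
clock: 20.7
tool_pos: [0.5018, 0.0167, 0.2617]
eef_rot: [0.11, -0.698, 0.699, -0.11]
contact_force: [0.0, -0.5, -2.1]
opening: 0.336
```

>>> arm_command([
  {"dx": 0,"dy": 0.002,"dz": 0,"wx": 0,"wy": 0,"wz": 0},
  {"dx": 0,"dy": 0.004,"dz": 0,"wx": 0,"wy": 0,"wz": 0},
  {"dx": 0,"dy": 0.006,"dz": 0,"wx": 0,"wy": 0,"wz": 0},
  {"dx": 0,"dy": 0.007,"dz": 0,"wx": 0,"wy": 0,"wz": 0},
  {"dx": 0,"dy": 0.007,"dz": 0,"wx": 0,"wy": 0,"wz": 0},
])

```text
clock: 21.2
tool_pos: [0.502, 0.0167, 0.2556]
eef_rot: [0.11, -0.698, 0.699, -0.11]
contact_force: [0.1, -0.7, 5.2]
opening: 0.337
```

Run:
```python
from h import *; from plant import r
s=shot(r,"w21"); print(s["moment"]); shot(r,"s21","side")
crop("pics/s21.png","pics/s21c.png",210,170,340,290,5)
```

```text
21.2 [0.502  0.0167 0.2556] op 0.337 F [ 0.1 -0.7  5.2]
[ 0.10219343  0.21490002 -0.00935293]
21.25 [0.502  0.0167 0.2556] op 0.334 F [-0.6  1.2  5.1]
```

View pics/s21c.png

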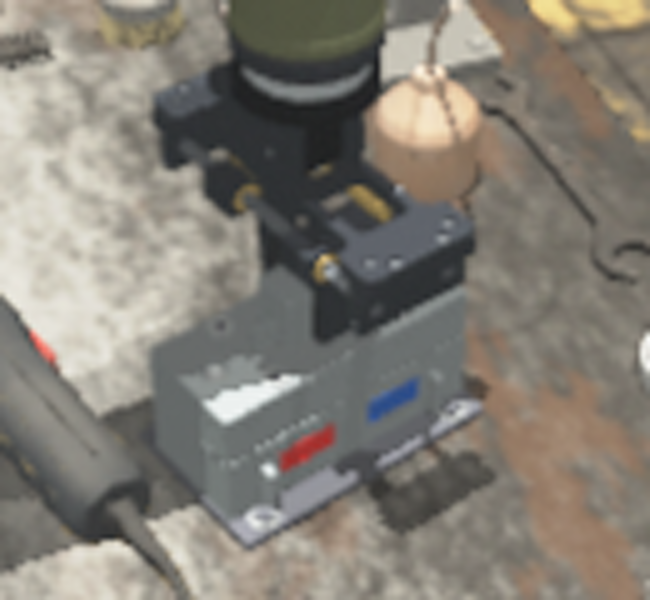

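>>> arm_command([
  {"dx": 0,"dy": 0.001,"dz": 0,"wx": 0,"wy": 0,"wz": 0},
  {"dx": 0,"dy": 0.002,"dz": 0,"wx": 0,"wy": 0,"wz": 0},
  {"dx": 0,"dy": 0.0025,"dz": 0,"wx": 0,"wy": 0,"wz": 0},
  {"dx": 0,"dy": 0.0025,"dz": 0,"wx": 0,"wy": 0,"wz": 0},
  {"dx": 0,"dy": 0.0025,"dz": 0,"wx": 0,"wy": 0,"wz": 0},
])

```text
clock: 21.8
tool_pos: [0.502, 0.0167, 0.2535]
eef_rot: [0.109, -0.698, 0.699, -0.11]
contact_force: [-1.9, 0.8, 10.3]
opening: 0.334
```

>>> arm_command([
  {"dx": 0,"dy": 0.001,"dz": 0,"wx": 0,"wy": 0,"wz": 0},
  {"dx": 0,"dy": 0.0015,"dz": 0,"wx": 0,"wy": 0,"wz": 0},
  {"dx": 0,"dy": 0.0015,"dz": 0,"wx": 0,"wy": 0,"wz": 0},
  {"dx": 0,"dy": 0.0015,"dz": 0,"wx": 0,"wy": 0,"wz": 0},
  {"dx": 0,"dy": 0.0015,"dz": 0,"wx": 0,"wy": 0,"wz": 0},
])

```text
clock: 22.3
tool_pos: [0.5018, 0.0167, 0.2535]
eef_rot: [0.109, -0.698, 0.699, -0.111]
contact_force: [-4.0, -0.3, 27.4]
opening: 0.337
```

Run:
```python
from h import *; from plant import r
s=shot(r,"s22","side"); print(s["moment"])
crop("pics/s22.png","pics/s22c.png",230,210,320,290,8)
```

```text
22.3 [0.5018 0.0167 0.2535] op 0.337 F [-4.  -0.3 27.4]
[0.20425188 1.08045431 0.0080942 ]
```

View pics/s22c.png

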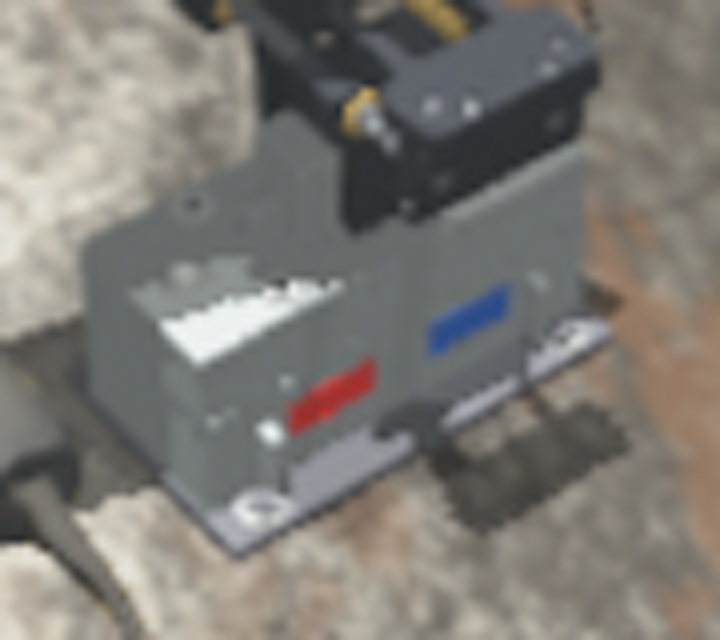

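>>> arm_command([
  {"dx": 0,"dy": 0,"dz": 0,"wx": 0,"wy": 0,"wz": 0},
  {"dx": 0,"dy": 0,"dz": 0,"wx": 0,"wy": 0,"wz": 0},
  {"dx": 0,"dy": 0,"dz": 0,"wx": 0,"wy": 0,"wz": 0},
  {"dx": 0,"dy": 0,"dz": 0,"wx": 0,"wy": 0,"wz": 0},
  {"dx": 0,"dy": 0,"dz": 0,"wx": 0,"wy": 0,"wz": 0},
])

```text
clock: 22.85
tool_pos: [0.5018, 0.0167, 0.2535]
eef_rot: [0.109, -0.698, 0.699, -0.111]
contact_force: [-4.3, -0.2, 26.7]
opening: 0.334
```

Run:
```python
from h import *; from plant import r
s=shot(r,"w23"); print(Ro.from_quat(s["eef_rot"]).as_matrix()[:,1])
```

```text
22.85 [0.5018 0.0167 0.2535] op 0.334 F [-4.3 -0.2 26.7]
[ 2.30449912e-03 -8.75760384e-04 -9.99996961e-01]
```

View pics/w23.png

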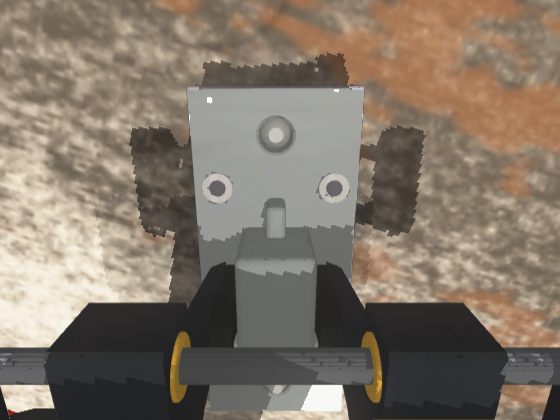

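The dowel tip shows centred in the hole at (276,134), flush near the cover's top. The force is steady at about 27 N and the tool is no longer moving down, so I'm handing in while it presses.

Run:
```python
from plant import r
print(r.finish_job()); s=r.get_state(); print(s["clock"],s["tool_pos"],s["contact_force"],s["opening"])
```

```text
the job is handed in; nothing more can be done
None
the job is handed in; nothing more can be done
```

The job is handed in, with the arm still gripping the upper half and pressing it shut; `finish_job` gave no verdict. The blue and red cartridges went into their own ringed pockets, capped end up, and the upper half went on over both dowels.

- **Closing:** at hand-in the clock was about 23 s of the 72 s allowed. The push held steady at about 27 N, and a further 1.5 mm of commanded travel gave no movement. The tool stood at z = 0.2535 m, against 0.2538 m expected for zero gap.
- **Alignment:** the side picture showed no visible gap. The wrist picture showed the dowel tip centred in the front hole; the rear hole was mostly hidden. The tool was vertical within 0.003 rad. I did not measure the cover's own tilt after closing.
- **Cartridges:** before the cover went on, wrist pictures showed each cartridge standing in its own colour's pocket. Their depth under the closed cover could not be seen.
- **Bystanders and look-alikes:** I noticed no contact with them in any picture or force reading, but made no separate check that they had not moved.
- **Readings that disagreed:** the first position estimates from the top and side cameras differed by up to about 10 mm (nearer 3 mm once re-read in enlarged crops), so I placed everything by close wrist-camera pictures.

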